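Swap blanks for modules in the test rack and draw its gauge

TASK

Reload the test rack: take each flat aluminium blanking plug out of its bay and put it flat in the shallow return tray, then put every loose black plug-in module on the bench into a bay of its own, grip rib up, and push each one along its bay past the sprung balls until it clicks fully home against the back stop. When all of them are home, pull the rack's sprung draw gauge out until its pointer stands level with the marker tab, hold it there steadily for about two seconds, and let the gauge return to rest. Leave all modules home and do not disturb the cutter or the screwdriver.

Things in the scene. Friction and masses are not known exactly. Their poses are not given: they have to be found in the camera images.
- rack: Fixed test rack: aluminium base 132 x 292 x 6 mm, four parallel open-topped bays 54 mm apart, draw gauge at its left (+y) end. Origin: centre of the underside. Rack +x points away from the robot to the bays' back stop: the way modules are pushed home. Bays are 39 mm wide between round-topped walls 15 mm thick; walls and stop bar are 24 mm high above the bench. Walls span rack x -40 to +54 mm.
- bay0 (a point): Seat point of bay 0, the rightmost (-y): on the bay floor, 6 mm above the bench; a module fully home has its origin here. Axes as the rack's. Lower a module into the open top with its origin about 24 mm short (-x) of this point, then push it in: from 16 mm short its nose must force the balls apart (5 to 10 N); they snap into its notch over the last 8 mm, when it meets the stop.
- bay1 (a point): Seat point of bay 1, second from the right; otherwise as bay 0. In every bay a pair of sprung steel balls, 14 mm in diameter, stands out 4 mm from the two walls, 29 mm ahead (+x) of the seat point and 12 mm above the bay floor. The plastic is slippery; push level, without bearing down on the floor.
- bay2 (a point): Seat point of bay 2, third from the right; otherwise as bay 0.
- bay3 (a point): Seat point of bay 3, leftmost, next to the gauge; otherwise as bay 0.
- module0: Black plug-in module (None if absent), 90 mm long (x), 36 wide (y), 0.18 kg. Body 26 mm high; above it a grip rib across the middle, 12 mm thick (along x), 30 mm long (y), from 26 to 54 mm above the underside. Origin: centre of the underside, z up. Rounded ends, a notch in both flanks near each end; fits either way round. All alike; any fits any bay.
- module1: Black plug-in module (None if absent), 90 mm long (x), 36 wide (y), 0.18 kg. Body 26 mm high; above it a grip rib across the middle, 12 mm thick (along x), 30 mm long (y), from 26 to 54 mm above the underside. Origin: centre of the underside, z up. Rounded ends, a notch in both flanks near each end; fits either way round. All alike; any fits any bay.
- module2: Black plug-in module (None if absent), 90 mm long (x), 36 wide (y), 0.18 kg. Body 26 mm high; above it a grip rib across the middle, 12 mm thick (along x), 30 mm long (y), from 26 to 54 mm above the underside. Origin: centre of the underside, z up. Rounded ends, a notch in both flanks near each end; fits either way round. All alike; any fits any bay.
- module3: Black plug-in module (None if absent), 90 mm long (x), 36 wide (y), 0.18 kg. Body 26 mm high; above it a grip rib across the middle, 12 mm thick (along x), 30 mm long (y), from 26 to 54 mm above the underside. Origin: centre of the underside, z up. Rounded ends, a notch in both flanks near each end; fits either way round. All alike; any fits any bay.
- blank0: Flat aluminium blanking plug (None if absent; 1 or 2 are there), at the start clicked home in a bay, origin on its seat point. Same outline as a module, 90 (x) x 36 (y) mm, 0.15 kg, but its body is only 18 mm high; grip rib across the middle 12 mm thick (x), 30 mm long (y), from 18 to 54 mm above the underside. Origin: centre of the underside. Draw it about 30 mm back (-x) past the balls, then lift.
- blank1: Flat aluminium blanking plug (None if absent; 1 or 2 are there), at the start clicked home in a bay, origin on its seat point. Same outline as a module, 90 (x) x 36 (y) mm, 0.15 kg, but its body is only 18 mm high; grip rib across the middle 12 mm thick (x), 30 mm long (y), from 18 to 54 mm above the underside. Origin: centre of the underside. Draw it about 30 mm back (-x) past the balls, then lift.
- blank2: Flat aluminium blanking plug (None if absent; 1 or 2 are there), at the start clicked home in a bay, origin on its seat point. Same outline as a module, 90 (x) x 36 (y) mm, 0.15 kg, but its body is only 18 mm high; grip rib across the middle 12 mm thick (x), 30 mm long (y), from 18 to 54 mm above the underside. Origin: centre of the underside. Draw it about 30 mm back (-x) past the balls, then lift.
- return_tray_in (a point): Middle of the inner floor, 4 mm above the bench, of the fixed return tray: shallow, black, open, inside 120 mm (x) x 100 mm (y), walls 4 mm thick, rim 14 mm above the bench. Holds two plugs side by side, each along the tray's x, 25 mm to either side of the middle.
- gauge (a joint): Travel of the draw gauge, in m: 0 at rest, grows as its handle is pulled towards the robot (rack -x), at most 0.05. A spring pulls it back: about 1.6 N at rest and 200 N/m (7.6 N at 30 mm); it returns by itself when released.
- gauge_grip (a point): Middle of the upper part of the gauge's upright black handle, 52 mm above the bench. The handle is 12 mm thick (along rack x), 30 mm wide (along rack y), and its top is 62 mm above the bench; it stands in front (-x) of the gauge's barrel, whose top is 34 mm above the bench. Axes as the rack's.
- pointer (a point): Tip of the small pointer on the left side of the gauge's handle; it moves with the handle. Axes as the rack's.
- mark (a point): The line that the marker tab (a small steel tab standing on the left edge of the gauge's scale, 20 to 42 mm along it) points at. The tab is set before the start and stays put. The pointer is level with it when both have the same rack x, that is, when the pointer's travel has reached the tab.
- flush_cutter: Bystander: black-handled flush cutter lying flat, 112 x 43 x 11 mm; origin at the centre of its underside. Leave alone.
- driver_cross: Bystander: grey screwdriver lying down, 161 x 22 x 24 mm; origin at the centre of its underside. Leave alone.

How it is judged:
By the outcome, as a careful person would: the job done as asked, in the order asked, and still so for the second after the job is handed in, with the robot touching nothing.
Of blank0, blank1, blank2 only 1 to 2 are there at a start; the rules pass over those that are not, and their reading is None.
Of module0, module1, module2, module3 only 3 to 4 are there at a start; the rules pass over those that are not, and their reading is None.
At some moment in a run one of module0, module1, module2, module3 may be knocked a few centimetres aside while the robot is not near it.
Once in a run the grip may slacken for a moment while it holds something.
It also fails if it takes over 210 s, if anything falls off the work surface, if the arm or the gripper's body presses on something with over 40 N, if the wrist force passes 120 N, or if a joint passes its speed limit or range.

ROBOT

A 7-joint arm with a two-finger parallel gripper is mounted at the origin on the work surface; the furniture and walls round the work are solid. World frame = base frame: x ahead of the robot, y to its left, z up, the work surface at z = 0. Lengths are in m, angles in rad, forces in N, time in s.
With the tool pointing down it reaches from about 0.425 to 0.925 m from the base axis. Payload 6.8 kg.
Tool frame: the origin (TCP) lies at the very end of the fingers, on their centre line; the grasp point (between the pads) lies 19 mm behind it; x points along the fingers, z is the direction in which the jaws open and shut, and the axes are right-handed (so a half turn about x gives the same grasp; the last joint's range is limited). The gripper opens to 85 mm and grips with 20 to 120 N. Pads are 22 mm wide; open, the fingers measure 114 mm over their backs; the gripper's body (76 mm by 85 mm) begins 54 mm behind the grasp point. The pads swing forward as they close: fully open they stand 13 mm farther back than shut.
Start: joints at [1.063, 0.477, 0.022, 1.555, -0.011, 1.109, -0.083], TCP at [0.263, -0.622, 0.231] pointing down, gripper open.
Joint ranges: [-2.96, 2.96], [-0.34, 2.1], [-1.41, 1.46], [0.24, 2.44], [-1.37, 4.51], [0.17, 1.92], [-2.96, 2.96]. Speed limits (rad/s): [2.39, 2.39, 3.14, 3.14, 3.14, 3.14, 3.14].

INTERFACE

Orientations are given as [roll, pitch, yaw] about the fixed x, y, z axes, in that order (R = Rz(yaw) Ry(pitch) Rx(roll)).
In Python, from plant import bot, grab_frame, camera_model, ticket gives the robot as it stands.
- The arm moves only by the tool jog_arm, never from a script. Its argument "rows" is a list of rows, each an object with "xyz": the shift along the tool's x, y, z in cm, a list of three; "roll": the turn about the tool's x in rad; "jaw": the opening, from 0 (shut) to 1 (fully open). A call has 1 to 8 rows; each row is the pose to reach, as a shift and turn from the pose commanded when the call began, along the tool's axes at that moment; what a row does not reach only later rows make up. A row lasts 1/8 s, in which the tool goes at most 62.5 mm and 10.7 degrees, less where a joint would pass 70% of its speed; a pose out of reach is approached as far as the arm can. A call with a gripper value outside its range is refused whole. The fingers move at their own pace and stop on an object; "force" is the grip in N (left out, the last holds). Time passes only in rows, so rows that repeat a pose let the fingers close. It gives the time, the measured TCP pose, the force and the opening at its end, in the units of the state.
- bot.sense(): the state, without advancing time (a new reading comes with each control period).
- grab_frame(name): name is "scene" or "top" or "wrist"; returns (picture, depth): 400x640x3 uint8, red, green, blue; 400x640 float32, m along the optical axis (not along the pixel's ray), 0 where there is no reading.
- camera_model(name): a dict with "intrinsics" (3x3 intrinsics, pixels), "cam_to_world" (4x4, takes a point from camera to world coordinates). Camera axes: x right, y down, z forward; pixel columns grow to the right and rows downward; lengths in m; the calibration is good to about 2 mm. A picture is of the moment at which its call begins: read the wrist's pose just before it. camera_model takes no time and is no camera call; for the wrist camera it gives the pose at the moment of the call.
- ticket.sign_off(): hands the job in, once; it reports no verdict.
The state is a dict: "time_s": time; "joints": joint angles; "joint_velocities": joint speeds; "tau": joint torques, N m; "ee_pos": TCP position; "orientation": TCP orientation; "ft_force": force on the tool from outside, world axes, zero at the start; "moment": the same for the moment, N m; "grip_width": opening from 0.0 (shut) to 1.0 (fully open).
Only numpy, scipy, OpenCV 4.12 (cv2) and the standard library are available. Lean on these libraries where they do the work, as an engineer would, in place of code of your own. Each camera call takes 0.05 s, during which the arm holds its last target. There are 200 camera calls.

## Working session

There is one attempt and no reset: what is moved stays moved. The work goes in short steps, Python scripts to look and compute and a tool call to move; the robot and the scene stay as the last step left them, time stands still between calls to the robot, and variables do not carry over. Pictures are saved under pics/ and viewed, about 12 in all and at most 16, crops included, and the job is handed in when it is done.

Besides the shell and the picture viewer there is one more tool, called after "Request:" in YAML: its name, and indented under it one key for each argument. jog_arm: Moves the arm, as the interface text tells. Its arguments: {"type":"object","properties":{"rows":{"type":"array"},"force":{"type":"number"}},"required":["rows"]}

```bash
mkdir -p pics; ls; cat > h.py <<'E'
import numpy as np, cv2
from plant import bot, grab_frame, camera_model, ticket
def snap(cam,tag):
    m=camera_model(cam); im,d=grab_frame(cam)
    cv2.imwrite(f'pics/{tag}.png',im[:,:,::-1]); np.savez(f'pics/{tag}.npz',im=im,d=d,K=m['intrinsics'],T=m['cam_to_world'])
def cloud(tag):
    z=np.load(f'pics/{tag}.npz');d=z['d'];K=z['K'];T=z['T']
    v,u=np.indices(d.shape); p=np.stack([(u-K[0,2])/K[0,0]*d,(v-K[1,2])/K[1,1]*d,d],-1)
    w=p@T[:3,:3].T+T[:3,3]; w[d==0]=np.nan
    return z['im'],w
def st():
    s=bot.sense(); print({k:np.round(s[k],4).tolist() for k in('time_s','joints','ee_pos','orientation','ft_force','grip_width')})
E
python3 - <<'E'
from h import *
st(); snap('top','top0'); snap('scene','sc0')
for c in('top','scene','wrist'):
    m=camera_model(c);print(c,np.round(m['intrinsics'],1).tolist(),np.round(m['cam_to_world'],3).tolist())
E
```

```text
pics
{'time_s': 0.0, 'joints': [1.0629, 0.4778, 0.0223, 1.5565, -0.0115, 1.1093, -0.0831], 'ee_pos': [0.2625, -0.6212, 0.2303], 'orientation': [-3.0773, 1.5689, 2.0349], 'ft_force': [0.2759, 0.2025, 0.7033], 'grip_width': 0.9953}
top [[396.7, 0.0, 315.5], [0.0, 396.7, 201.3], [0.0, 0.0, 1.0]] [[-0.016, -0.998, 0.064, 0.319], [-1.0, 0.016, -0.001, 0.072], [-0.0, -0.064, -0.998, 1.276], [0.0, 0.0, 0.0, 1.0]]
scene [[458.3, 0.0, 323.8], [0.0, 458.3, 199.5], [0.0, 0.0, 1.0]] [[-0.712, 0.563, -0.419, 1.104], [0.702, 0.556, -0.445, 0.868], [-0.017, -0.612, -0.791, 1.431], [0.0, 0.0, 0.0, 1.0]]
wrist [[300.3, 0.0, 317.4], [0.0, 300.3, 199.0], [0.0, 0.0, 1.0]] [[0.389, -0.883, -0.265, 0.33], [-0.921, -0.373, -0.11, -0.593], [-0.002, 0.286, -0.958, 0.373], [0.0, 0.0, 0.0, 1.0]]
```

View pics/top0.png

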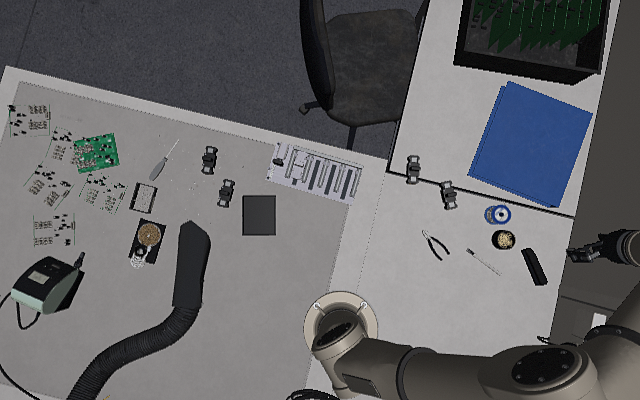

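View pics/sc0.png

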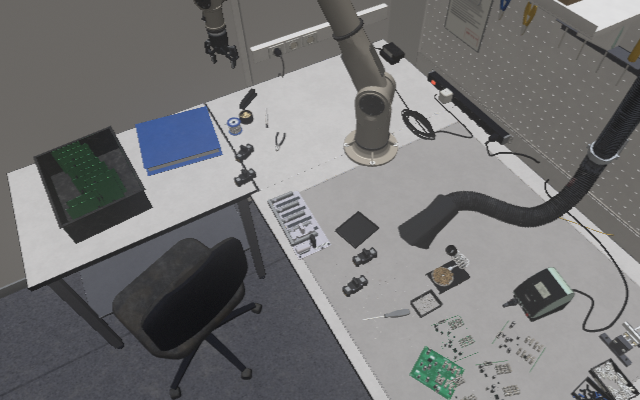

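Top view: rack at about (315,172), black tray (259,215), modules at (209,160), (226,193), (413,168), (447,194). I'll enlarge that view.

```bash
python3 - <<'E'
from h import *
im,w=cloud('top0')
c=im[135:245,190:370]; c2=im[145:220,395:475]
A=cv2.resize(c,None,fx=4.4,fy=4.4,interpolation=cv2.INTER_CUBIC)
cv2.imwrite('pics/c1.png',A[:,:,::-1])
for u,v in[(209,160),(226,193),(413,168),(447,194),(259,215),(315,172),(280,160)]: print(u,v,np.round(w[v,u],3))
# height profile
h=w[...,2]
for name,(v0,v1,u0,u1) in dict(m_a=(140,178,195,222),m_b=(175,212,214,240),m_c=(150,188,400,425),m_d=(177,212,434,462)).items():
    r=w[v0:v1,u0:u1].reshape(-1,3)
    q=r[(r[:,2]>.042)&(r[:,2]<.075)]; b=r[(r[:,2]>.012)&(r[:,2]<.075)]
    f=cv2.minAreaRect((b[:,:2]*1000).astype(np.float32)); g=cv2.minAreaRect((q[:,:2]*1000).astype(np.float32)) 
    print(name,len(q),len(b),np.nanmax(r[:,2]),f,g,np.round(q.mean(0),3))
E
```

```text
209 160 [0.532 0.401 0.052]
226 193 [0.428 0.347 0.054]
413 168 [ 0.496 -0.234  0.051]
447 194 [ 0.413 -0.336  0.053]
259 215 [0.36  0.253 0.002]
315 172 [0.495 0.071 0.008]
280 160 [0.533 0.182 0.025]
m_a 41 330 0.05623541796677234 ((537.0380859375, 409.71966552734375), (37.05585861206055, 90.71562957763672), 80.7662582397461) ((536.654296875, 409.3881530761719), (27.959321975708008, 12.079740524291992), 82.01941680908203) [0.537 0.409 0.052]
m_b 39 320 0.058179010181439006 ((430.023681640625, 356.13494873046875), (35.96031188964844, 89.15502166748047), 75.95803833007812) ((429.66680908203125, 356.3561096191406), (27.979900360107422, 11.311687469482422), 74.85710906982422) [0.43  0.356 0.052]
m_c 46 325 0.05947897340509578 ((496.14849853515625, -240.02914428710938), (36.68515396118164, 90.05010223388672), 84.64573669433594) ((496.3057861328125, -240.44898986816406), (31.19843292236328, 12.411415100097656), 87.21318054199219) [ 0.496 -0.239  0.052]
m_d 40 338 0.058306793724060224 ((412.649169921875, -350.25537109375), (89.24554443359375, 37.494117736816406), 11.159299850463867) ((412.75225830078125, -350.3322448730469), (11.545543670654297, 32.48345184326172), 10.605472564697266) [ 0.413 -0.35   0.053]
```

View pics/c1.png

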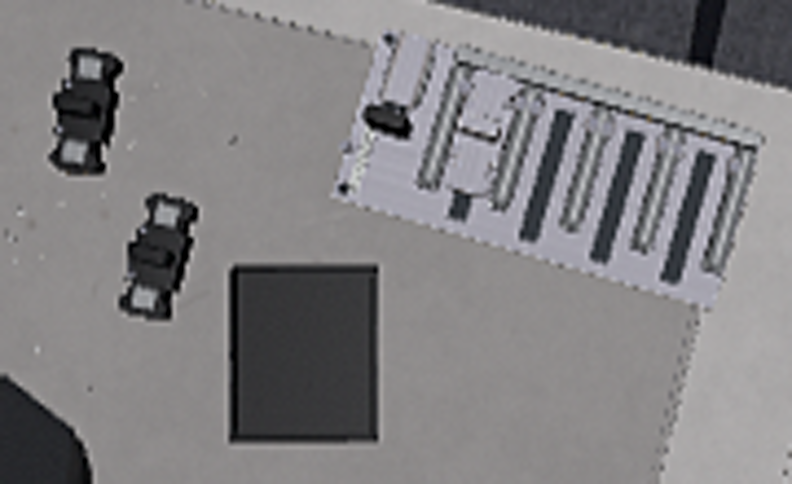

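One flat silver blank sits in bay 3 (leftmost, crop (475,130)) and bays 0–2 are empty. The gauge handle is at crop (387,118). Four modules are on the bench, two left and two right. Next I'll set up move planning.

```bash
cat >> h.py <<'E'
from scipy.spatial.transform import Rotation as Ro
def pose():
    s=bot.sense(); return np.array(s['ee_pos']),Ro.from_euler('xyz',s['orientation']).as_matrix(),s
def to(p,yaw,*more):
    """shift (cm, tool axes) and roll to bring the tool to p with z axis along +-yaw; more: further points"""
    p0,R,s=pose(); a=np.arctan2(R[1,2],R[0,2])
    d=(yaw-a+np.pi/2)%np.pi-np.pi/2; roll=-d
    print('t',round(s['time_s'],2),'p',np.round(p0,4),'zyaw',round(a,4),'F',np.round(s['ft_force'],1),'w',round(s['grip_width'],3),'j7',round(s['joints'][6],2),'roll',round(roll,3))
    for q in (p,)+more: print(np.round(q,4),'->',np.round(R.T@(np.array(q)-p0)*100,2))
E
python3 - <<'E'
from h import *
p,R,s=pose();print(np.round(R,3)); m=camera_model('wrist')['cam_to_world']
print('cam in tool',np.round(R.T@(m[:3,3]-p),4),np.round(R.T@m[:3,:3],3).tolist())
to([.5,-.3,.3],-.26,[.47,.09,.3])
# rack from hand-picked crop corners
z=np.load('pics/top0.npz');K,T=z['K'],z['T']
for x,y in[(385,33),(335,197),(716,305),(765,135)]:
    r=T[:3,:3]@np.linalg.inv(K)@[190+x/4.4-.4,135+y/4.4-.4,1]; print(np.round(T[:3,3]+r*(.006-T[2,3])/r[2],4))
for x,y in[(232,267),(378,267),(378,441),(232,441)]:
    r=T[:3,:3]@np.linalg.inv(K)@[190+x/4.4-.4,135+y/4.4-.4,1]; print('tray',np.round(T[:3,3]+r*(.014-T[2,3])/r[2],4))
E
```

```text
[[-0.001  0.921  0.389]
 [ 0.001  0.389 -0.921]
 [-1.    -0.    -0.002]]
cam in tool [-1.422e-01  7.290e-02 -1.000e-04] [[-0.0, -0.286, 0.958], [-0.001, -0.958, -0.286], [1.0, -0.001, -0.0]]
t 0.1 p [ 0.2625 -0.6213  0.2304] zyaw -1.1711 F [-0.3 -0.  -0.1] w 0.998 j7 -0.08 roll -0.911
[ 0.5 -0.3  0.3] -> [ -6.93  34.38 -20.37]
[0.47 0.09 0.3 ] -> [ -6.87  46.8  -57.46]
[0.5945 0.1924 0.006 ]
[0.4737 0.2302 0.006 ]
[ 0.3901 -0.0467  0.006 ]
[ 0.5143 -0.0854  0.006 ]
tray [0.4229 0.3043 0.014 ]
tray [0.4212 0.1984 0.014 ]
tray [0.2955 0.1997 0.014 ]
tray [0.2972 0.3048 0.014 ]
```

Request:
jog_arm:
  rows:
    - {"xyz": [0, 5, -4], "roll": -0.15, "jaw": 1}
    - {"xyz": [1, 10, -8], "roll": -0.3, "jaw": 1}
    - {"xyz": [1, 15, -12], "roll": -0.45, "jaw": 1}
    - {"xyz": [2, 20, -15], "roll": -0.6, "jaw": 1}
    - {"xyz": [3, 25, -19], "roll": -0.75, "jaw": 1}
    - {"xyz": [3, 30, -22], "roll": -0.88, "jaw": 1}
    - {"xyz": [3, 30, -22], "roll": -0.88, "jaw": 1}
    - {"xyz": [3, 30, -22], "roll": -0.88, "jaw": 1}

```text
time_s: 1.1
ee_pos: [0.4531, -0.3026, 0.201]
orientation: [-2.703, 1.57, -2.994]
ft_force: [-0.1, -0.4, -0.3]
grip_width: 0.996
```

```bash
python3 - <<'E'
from h import *
snap('wrist','w1'); to([.49,.07,.22],-.29,[.45,-.1,.3])
E
```

```text
t 1.15 p [ 0.4526 -0.3035  0.2011] zyaw -0.2932 F [ 1.  -0.  -1.2] w 1.001 j7 0.08 roll -0.003
[0.49 0.07 0.22] -> [-1.91 36.84 -7.21]
[ 0.45 -0.1   0.3 ] -> [-9.9  19.4  -6.13]
```

View pics/w1.png

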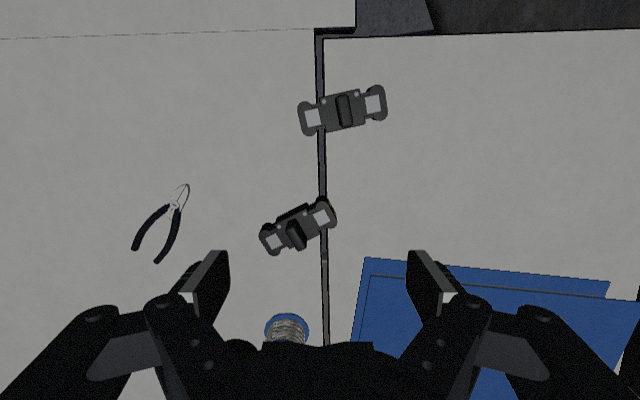

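The wrist view shows both right-hand modules clearly, ribs up, at about (343,110) and (297,232). The cutter is at (165,220). Now to the rack.

Request:
jog_arm:
  rows:
    - {"xyz": [-1, 6, -1], "jaw": 1}
    - {"xyz": [-2, 12, -2], "jaw": 1}
    - {"xyz": [-2, 18, -3], "jaw": 1}
    - {"xyz": [-2, 24, -5], "jaw": 1}
    - {"xyz": [-2, 30, -6], "jaw": 1}
    - {"xyz": [-2, 36.5, -7], "jaw": 1}
    - {"xyz": [-2, 36.8, -7.2], "jaw": 1}
    - {"xyz": [-2, 36.8, -7.2], "jaw": 1}

```text
invalid input at $.rows[0]: expected keys xyz, roll, jaw
```

```bash
cat >> h.py <<'E'
def mods(tag,guess,rad=.06):
    """module/blank at guess: body rectangle centre+yaw, rib centre+yaw, from cloud"""
    im,w=cloud(tag); P=w.reshape(-1,3); g=np.array(guess)
    P=P[np.hypot(*(P[:,:2]-g).T)<rad]
    for lo,hi in((.014,.034),(.044,.064)):
        q=P[(P[:,2]>lo)&(P[:,2]<hi)]
        (cx,cy),(a,b),t=cv2.minAreaRect((q[:,:2]*1000).astype(np.float32))
        print('body' if lo<.03 else 'rib',len(q),np.round([cx,cy,a,b,t],1),'z98',np.round(np.percentile(q[:,2],[50,95]),4))
E
python3 - <<'E'
from h import *
snap('wrist','w2'); to([.49,.07,.22],-.29)
for g in((.496,-.24),(.413,-.35)): mods('w1',g)
im,w=cloud('w2')
# rack wall tops: height map in rack frame
yaw=-.29;c=np.array([.493,.0726]);R=np.array([[np.cos(yaw),-np.sin(yaw)],[np.sin(yaw),np.cos(yaw)]])
P=w.reshape(-1,3);P=P[np.isfinite(P[:,0])];L=(P[:,:2]-c)@R*1000
sel=(abs(L[:,0])<85)&(abs(L[:,1])<170)
H=np.zeros((171,341),np.uint8)
for (x,y),z in zip(L[sel],P[sel,2]*1000): H[int(85-x),int(170-y)]=np.clip(z*4,1,255)
cv2.imwrite('pics/h2.png',cv2.resize(H,None,fx=2.3,fy=2.3,interpolation=0))
E
cd pics; python3 -c "
import cv2,numpy as np
a=cv2.imread('w2.png');b=cv2.imread('h2.png');b=cv2.resize(b,(640,321),interpolation=0)
cv2.imwrite('v2.png',cv2.resize(np.vstack([a,b]),(532,600)))"
```

```text
t 1.2 p [ 0.4524 -0.3038  0.2011] zyaw -0.294 F [-0.6 -0.2 -0.6] w 1.002 j7 0.08 roll -0.004
[0.49 0.07 0.22] -> [-1.91 36.87 -7.24]
body 2526 [ 497.6 -240.9   35.9   89.9   85.6] z98 [0.0255 0.0269]
rib 427 [ 497.4 -240.9   29.9   11.9   85.7] z98 [0.0531 0.0544]
body 1972 [ 414.4 -350.4   90.6   36.1   11.5] z98 [0.0255 0.0271]
rib 341 [ 414.1 -350.1   12.    29.2   10.6] z98 [0.0529 0.0542]
```

View pics/v2.png

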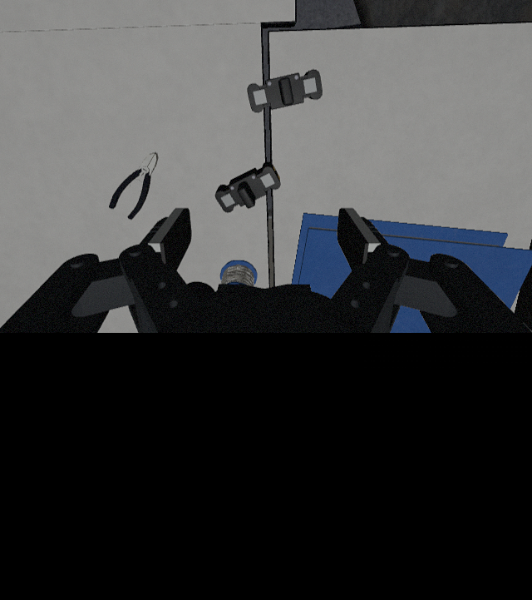

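The move was refused because each row needs a roll, so the picture is the same view again. Resending.

Request:
jog_arm:
  rows:
    - {"xyz": [-1, 6, -1], "roll": 0, "jaw": 1}
    - {"xyz": [-2, 12, -2], "roll": 0, "jaw": 1}
    - {"xyz": [-2, 18, -3], "roll": 0, "jaw": 1}
    - {"xyz": [-2, 24, -5], "roll": 0, "jaw": 1}
    - {"xyz": [-2, 30, -6], "roll": 0, "jaw": 1}
    - {"xyz": [-2, 36.5, -7], "roll": 0, "jaw": 1}
    - {"xyz": [-2, 36.8, -7.2], "roll": 0, "jaw": 1}
    - {"xyz": [-2, 36.8, -7.2], "roll": 0, "jaw": 1}

```text
time_s: 2.2
ee_pos: [0.4901, 0.0697, 0.2211]
orientation: [-1.941, 1.57, -2.233]
ft_force: [0.2, -1.1, -0.0]
grip_width: 0.999
```

```bash
python3 - <<'E'
from h import *
snap('wrist','w3'); to([.49,.07,.22],-.29)
im,w=cloud('w3')
yaw=-.29;c=np.array([.493,.0726]);R=np.array([[np.cos(yaw),-np.sin(yaw)],[np.sin(yaw),np.cos(yaw)]])
P=w.reshape(-1,3);P=P[np.isfinite(P[:,0])];L=(P[:,:2]-c)@R*1000
sel=(abs(L[:,0])<85)&(abs(L[:,1])<170)
H=np.zeros((171,341),np.uint8)
for (x,y),z in zip(L[sel],P[sel,2]*1000): H[int(85-x),int(170-y)]=np.clip(z*4,1,255)
H=cv2.resize(cv2.cvtColor(H,cv2.COLOR_GRAY2BGR),(640,321),interpolation=0)
cv2.imwrite('pics/v3.png',cv2.resize(np.vstack([im[:,:,::-1],H]),(532,600)))
E
```

```text
t 2.25 p [0.4901 0.0686 0.221 ] zyaw -0.2939 F [-1.  -0.9  0.5] w 0.996 j7 -0.69 roll -0.004
[0.49 0.07 0.22] -> [ 0.1   0.13 -0.05]
```

View pics/v3.png

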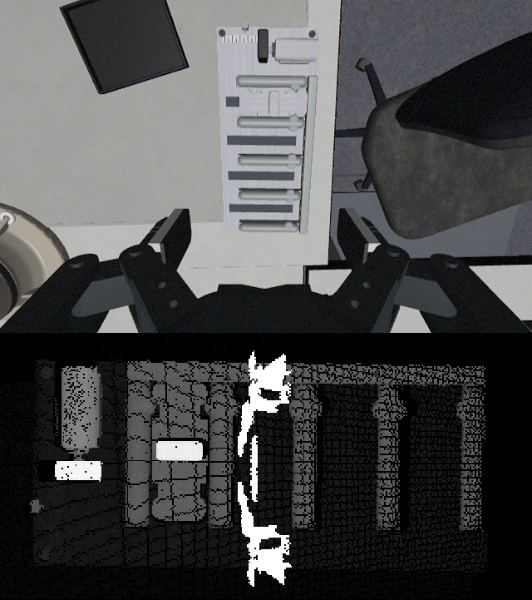

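The height map shows the blank in bay 3, five walls, balls near the stop, and the gauge handle with its pointer and tab at left. Fitting the numbers now.

```bash
python3 - <<'E'
from h import *
im,w=cloud('w3'); P=w.reshape(-1,3);P=P[np.isfinite(P[:,0])]
yaw=-.29;c=np.array([.493,.0726])
for it in range(3):
    R=np.array([[np.cos(yaw),-np.sin(yaw)],[np.sin(yaw),np.cos(yaw)]]);L=(P[:,:2]-c)@R*1000;z=P[:,2]*1000
    ys=[];sl=[]
    for g in(88,34,-20,-74,-128):
        m=(abs(L[:,0]+10)<25)&(abs(L[:,1]-g-1)<13)&(z>14)&(z<28)
        if g==34 or m.sum()<50: continue
        q=L[m]; k=np.polyfit(q[:,0],q[:,1],1); e=np.percentile(q[:,1],[1,99]); ys.append((g,round(e.mean(),1),round(e[1]-e[0],1),round(k[1],1)));sl.append(k[0])
    print(yaw,ys,np.round(sl,4)); yaw+=np.mean(sl)
m=(z>15)&(z<29)&(L[:,1]>-140)&(L[:,1]<-30)
for g in(-47,-101):
    q=L[(z>15)&(z<29)&(abs(L[:,1]-g)<12)&(abs(L[:,0])<90)]; print('stop x',np.round(np.percentile(q[:,0],[2,50,98]),1),len(q))
q=L[(z>15)&(z<29)&(abs(L[:,1]+74)<10)&(abs(L[:,0])<50)];print('wall x min',np.percentile(q[:,0],1))
q=L[(z>44)&(z<66)&(abs(L[:,1]-61)<25)&(abs(L[:,0])<40)];r=cv2.minAreaRect(q.astype(np.float32));print('blank rib',r, 'world',c+R@(np.array(r[0])/1000))
q=L[(z>18)&(z<28)&(abs(L[:,1]-61)<19)&(abs(L[:,0])<60)];print('blank body',np.percentile(q,[1,99],axis=0))
q=L[(z>50)&(z<70)&(L[:,1]>95)&(L[:,1]<150)&(abs(L[:,0])<80)];r=cv2.minAreaRect(q.astype(np.float32));print('handle',r,'world',c+R@(np.array(r[0])/1000))
t=im[25:125,255:385];cv2.imwrite('pics/g.png',cv2.resize(t,None,fx=6,fy=6,interpolation=cv2.INTER_CUBIC)[:,:,::-1])
r=P[(abs(P[:,0]-.36)<.1)&(abs(P[:,1]-.25)<.1)&(P[:,2]>.009)&(P[:,2]<.02)];print('tray',cv2.minAreaRect((r[:,:2]*1000).astype(np.float32)))
print('yaw',yaw)
E
```

```text
-0.29 [(88, np.float64(82.9), np.float64(12.5), np.float64(82.8)), (-20, np.float64(-24.3), np.float64(13.0), np.float64(-23.8)), (-74, np.float64(-78.4), np.float64(13.6), np.float64(-77.3)), (-128, np.float64(-131.7), np.float64(12.2), np.float64(-130.4))] [-0.003  -0.0115 -0.0084 -0.0088]
-0.2979188391539099 [(88, np.float64(82.8), np.float64(12.6), np.float64(82.8)), (-20, np.float64(-24.5), np.float64(13.0), np.float64(-23.8)), (-74, np.float64(-78.6), np.float64(13.6), np.float64(-77.3)), (-128, np.float64(-131.8), np.float64(12.2), np.float64(-130.4))] [ 0.0056 -0.0038  0.0018 -0.0014]
-0.29737319495234205 [(88, np.float64(82.8), np.float64(12.5), np.float64(82.8)), (-20, np.float64(-24.5), np.float64(13.0), np.float64(-23.8)), (-74, np.float64(-78.6), np.float64(13.6), np.float64(-77.3)), (-128, np.float64(-131.8), np.float64(12.2), np.float64(-130.4))] [ 0.0051 -0.0043  0.0013 -0.0019]
stop x [44.1 58.6 65.1] 216
stop x [38.5 57.9 64.8] 196
wall x min -38.529990924216875
blank rib ((9.28779411315918, 54.897708892822266), (11.97896671295166, 29.01718521118164), 0.2631962299346924) world [0.51796571 0.12236681]
blank body [[-34.558971    42.73622234]
 [ 59.25441602  79.79348156]]
handle ((-3.9056496620178223, 119.64791107177734), (30.157825469970703, 11.278264045715332), 89.73310852050781) world [0.52432377 0.18814089]
tray ((360.4593811035156, 252.83935546875), (107.98890686035156, 129.03890991210938), 88.88854217529297)
yaw -0.29733411031701784
```

View pics/g.png

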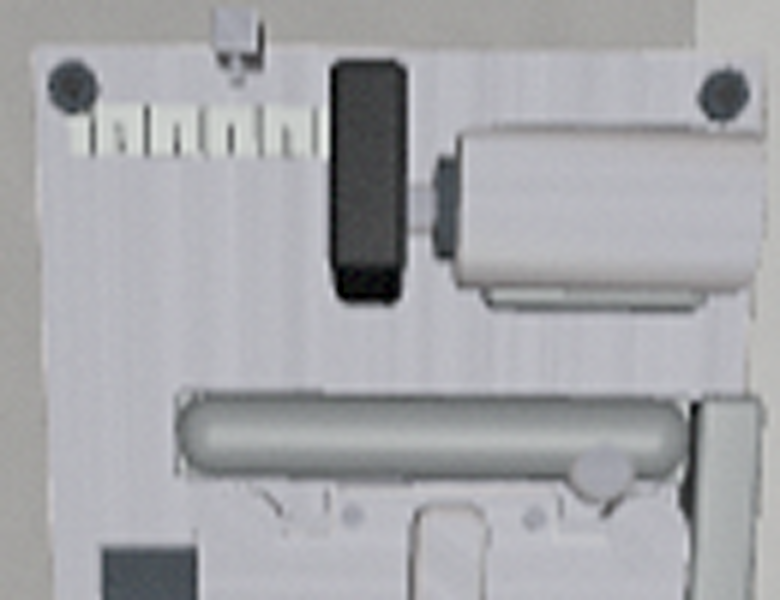

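```bash
python3 - <<'E'
from h import *
im,w=cloud('w3'); P=w.reshape(-1,3);P=P[np.isfinite(P[:,0])]
yaw=-.2973;c=np.array([.493,.0726])
R=np.array([[np.cos(yaw),-np.sin(yaw)],[np.sin(yaw),np.cos(yaw)]]);L=(P[:,:2]-c)@R*1000;z=P[:,2]*1000
for g in(82.8,28.9,-24.5,-78.6,-131.8):
    m=(abs(L[:,0]+10)<25)&(abs(L[:,1]-g)<9)&(z>14)&(z<30); q=L[m][:,1];zz=z[m]
    k=np.polyfit(q-g,zz,2); print(g,m.sum(),'apex',round(g-k[1]/2/k[0],2),'ztop',np.percentile(zz,97).round(1),'binned',[ (b,round(np.median(zz[abs(q-g-b)<.7]),1)) for b in range(-8,9,2) if (abs(q-g-b)<.7).sum()>3])
q=(abs(L[:,0]+25)<10)&(abs(L[:,1]-55)<25); 
print('bay3 prof',[(b,round(np.median(z[q&(abs(L[:,1]-b)<.6)]),1)) for b in range(30,82,2) if (q&(abs(L[:,1]-b)<.6)).any()])
t=(L[:,1]>130)&(L[:,1]<165)&(abs(L[:,0])<60)&(z>8);print('tab/left',np.round(np.c_[L[t],z[t]],1)[::max(1,t.sum()//40)].tolist())
E
```

```text
82.8 654 apex 82.33 ztop 24.4 binned [(-8, np.float64(16.7)), (-6, np.float64(20.8)), (-4, np.float64(22.4)), (-2, np.float64(23.6)), (0, np.float64(23.5)), (2, np.float64(23.0)), (4, np.float64(21.8)), (6, np.float64(19.2))]
28.9 594 apex 28.21 ztop 24.3 binned [(-8, np.float64(18.2)), (-6, np.float64(20.7)), (-4, np.float64(22.7)), (-2, np.float64(23.5)), (0, np.float64(23.2)), (2, np.float64(22.9)), (4, np.float64(22.0)), (6, np.float64(19.3)), (8, np.float64(21.8))]
-24.5 529 apex -25.76 ztop 24.3 binned [(-8, np.float64(19.4)), (-6, np.float64(21.6)), (-4, np.float64(22.8)), (-2, np.float64(23.3)), (0, np.float64(23.5)), (2, np.float64(22.6)), (4, np.float64(21.5)), (6, np.float64(18.2))]
-78.6 494 apex -79.69 ztop 24.3 binned [(-6, np.float64(21.5)), (-4, np.float64(22.7)), (-2, np.float64(23.5)), (0, np.float64(23.5)), (2, np.float64(22.9)), (4, np.float64(21.6)), (6, np.float64(18.0))]
-131.8 456 apex -133.47 ztop 24.3 binned [(-6, np.float64(22.2)), (-4, np.float64(23.2)), (-2, np.float64(23.5)), (0, np.float64(23.4)), (2, np.float64(22.6)), (4, np.float64(20.4)), (6, np.flo
[... 866 characters left out ...]
, 18.9], [-29.2, 143.8, 15.8], [-7.6, 134.2, 60.6], [-1.3, 134.3, 60.6], [-27.8, 141.9, 20.4], [-8.5, 133.4, 60.7], [-2.2, 133.5, 60.4], [-56.0, 142.8, 10.9], [-7.6, 132.5, 61.1], [-0.4, 132.4, 61.7], [-58.4, 142.2, 9.1], [-25.9, 140.3, 19.0], [-4.0, 131.5, 62.0], [56.2, 142.9, 8.1], [-54.1, 141.2, 9.5], [-6.7, 130.7, 61.8], [-0.4, 130.9, 61.1], [-59.5, 140.3, 9.1], [-7.6, 130.1, 60.8], [1.4, 130.2, 60.7], [-56.5, 139.5, 8.6], [59.4, 139.9, 9.0], [58.4, 138.9, 9.3], [59.7, 137.1, 8.6], [24.1, 133.8, 15.1], [31.6, 134.3, 12.6], [39.0, 134.2, 13.2], [15.1, 130.9, 25.7], [22.1, 130.6, 27.6], [29.2, 130.7, 27.2], [36.3, 130.7, 27.1], [43.5, 130.8, 26.6], [50.9, 131.1, 25.1], [57.9, 131.1, 25.4]]
```

```bash
cat >> h.py <<'E'
X=np.array([.9561,-.2929,0]);Y=np.array([.2929,.9561,0]);YAW=-.2973
def seat(k): return np.array([.5180,.1226,.006])-(3-k)*.054*Y
E
python3 - <<'E'
from h import *
s=seat(3); to([*s[:2],.08],YAW,[*s[:2],.031])
for k in range(4): print(k,seat(k))
E
```

```text
t 2.25 p [0.4901 0.0686 0.221 ] zyaw -0.2939 F [-1.  -0.9  0.5] w 0.996 j7 -0.69 roll 0.003
[0.518  0.1226 0.08  ] -> [14.1   5.99  1.11]
[0.518  0.1226 0.031 ] -> [19.    5.99  1.11]
0 [ 0.4705502 -0.0322882  0.006    ]
1 [0.4863668 0.0193412 0.006    ]
2 [0.5021834 0.0709706 0.006    ]
3 [0.518  0.1226 0.006 ]
```

Request:
jog_arm:
  rows:
    - {"xyz": [5, 4, 1.1], "roll": 0, "jaw": 1}
    - {"xyz": [10, 5.9, 1.1], "roll": 0, "jaw": 1}
    - {"xyz": [14, 5.9, 1.1], "roll": 0, "jaw": 1}
    - {"xyz": [17, 5.9, 1.1], "roll": 0, "jaw": 1}
    - {"xyz": [19, 5.9, 1.1], "roll": 0, "jaw": 1}
    - {"xyz": [19, 5.9, 1.1], "roll": 0, "jaw": 1}
    - {"xyz": [19, 5.9, 1.1], "roll": 0, "jaw": 0.3}
    - {"xyz": [19, 5.9, 1.1], "roll": 0, "jaw": 0}
  force: 60

```text
time_s: 3.25
ee_pos: [0.5185, 0.1237, 0.0324]
orientation: [0.37, 1.569, 0.078]
ft_force: [-0.0, 0.2, 0.4]
grip_width: 0.603
```

Request:
jog_arm:
  rows:
    - {"xyz": [0, 0, 0], "roll": 0, "jaw": 0}
    - {"xyz": [0, 0, 0], "roll": 0, "jaw": 0}
    - {"xyz": [0, 0, 0], "roll": 0, "jaw": 0}
    - {"xyz": [0, 0, 0], "roll": 0, "jaw": 0}
  force: 60

```text
time_s: 3.75
ee_pos: [0.5182, 0.124, 0.0319]
orientation: [0.071, 1.57, -0.221]
ft_force: [0.7, -1.4, 5.3]
grip_width: 0.133
```

```bash
python3 - <<'E'
from h import *
s=seat(3)-.033*X; to([*s[:2],.031],YAW,[*s[:2],.13]); to([.3605,.278,.13],-.02,[.3605,.278,.031])
E
```

```text
t 3.75 p [0.5182 0.124  0.0319] zyaw -0.2914 F [ 0.7 -1.4  5.3] w 0.133 j7 -0.99 roll 0.006
[0.4864 0.1323 0.031 ] -> [ 0.09 -0.12 -3.28]
[0.4864 0.1323 0.13  ] -> [-9.81 -0.12 -3.26]
t 3.75 p [0.5182 0.124  0.0319] zyaw -0.2914 F [ 0.7 -1.4  5.3] w 0.133 j7 -0.99 roll -0.271
[0.3605 0.278  0.13  ] -> [ -9.83  10.22 -19.52]
[0.3605 0.278  0.031 ] -> [  0.07  10.22 -19.53]
```

Request:
jog_arm:
  rows:
    - {"xyz": [0, 0, -0.8], "roll": 0, "jaw": 0}
    - {"xyz": [0, 0, -1.6], "roll": 0, "jaw": 0}
    - {"xyz": [0, 0, -2.4], "roll": 0, "jaw": 0}
    - {"xyz": [0, 0, -3.3], "roll": 0, "jaw": 0}
    - {"xyz": [0, 0, -3.3], "roll": 0, "jaw": 0}
    - {"xyz": [-3, 0, -3.3], "roll": 0, "jaw": 0}
    - {"xyz": [-7, 0, -3.3], "roll": 0, "jaw": 0}
    - {"xyz": [-10, 0, -3.3], "roll": 0, "jaw": 0}

```text
time_s: 4.75
ee_pos: [0.4847, 0.1341, 0.1321]
orientation: [-2.891, 1.57, 3.102]
ft_force: [0.6, -0.4, -0.9]
grip_width: 0.132
```

Request:
jog_arm:
  rows:
    - {"xyz": [0, 3, -4], "roll": -0.13, "jaw": 0}
    - {"xyz": [0, 6, -8], "roll": -0.27, "jaw": 0}
    - {"xyz": [0, 8, -12], "roll": -0.27, "jaw": 0}
    - {"xyz": [0, 10.2, -16.2], "roll": -0.27, "jaw": 0}
    - {"xyz": [0, 10.2, -16.2], "roll": -0.27, "jaw": 0}
    - {"xyz": [0, 10.2, -16.2], "roll": -0.27, "jaw": 0}

```text
time_s: 5.5
ee_pos: [0.3594, 0.2772, 0.1308]
orientation: [-2.175, 1.569, -2.196]
ft_force: [0.2, -0.8, -1.5]
grip_width: 0.128
```

```bash
python3 - <<'E'
from h import *
snap('wrist','w4'); to([.3605,.278,.031],-.02); mods
im,w=cloud('w4')
P=w.reshape(-1,3);r=P[(abs(P[:,0]-.36)<.1)&(abs(P[:,1]-.25)<.1)&(P[:,2]>.009)&(P[:,2]<.02)];print('tray',cv2.minAreaRect((r[:,:2]*1000).astype(np.float32)))
for g in((.537,.409),(.43,.356)): mods('w4',g)
E
```

```text
t 5.55 p [0.36   0.2768 0.1308] zyaw -0.0218 F [-0.2 -0.1 -1.7] w 0.125 j7 -1.09 roll -0.002
[0.3605 0.278  0.031 ] -> [9.98 0.13 0.05]
tray ((377.84881591796875, 305.635498046875), (90.5901870727539, 161.36767578125), 88.06092071533203)
body 4798 [537.8 407.7  35.6  92.4  82.4] z98 [0.0253 0.0278]
rib 902 [536.4 404.7  20.5  13.2  79.1] z98 [0.0522 0.0543]
body 4260 [424.9 337.1  78.   90.4  74.5] z98 [0.0255 0.0269]
rib 853 [430.7 357.2  29.9  12.8  75.2] z98 [0.0529 0.0544]
```

View pics/w4.png

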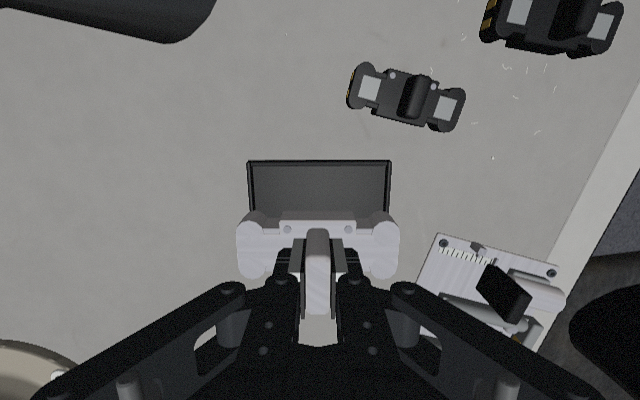

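The blank is held level over the tray at (320,240), and module b at (408,95) is clear of it. Lowering now.

Request:
jog_arm:
  rows:
    - {"xyz": [5, 0.1, 0], "roll": 0, "jaw": 0}
    - {"xyz": [8, 0.1, 0], "roll": 0, "jaw": 0}
    - {"xyz": [9.5, 0.1, 0], "roll": 0, "jaw": 0}
    - {"xyz": [10, 0.1, 0], "roll": 0, "jaw": 0}
    - {"xyz": [10, 0.1, 0], "roll": 0, "jaw": 0}
    - {"xyz": [10, 0.1, 0], "roll": 0, "jaw": 0.4}
    - {"xyz": [10, 0.1, 0], "roll": 0, "jaw": 0.8}
    - {"xyz": [10, 0.1, 0], "roll": 0, "jaw": 1}

```text
time_s: 6.55
ee_pos: [0.3604, 0.279, 0.0318]
orientation: [0.528, 1.57, 0.507]
ft_force: [-0.0, -0.9, 0.4]
grip_width: 0.763
```

```bash
python3 - <<'E'
from h import *
to([.40,.30,.2],-.26,[.4307,.3572,.1],[.45,.34,.2])
E
```

```text
t 6.55 p [0.3604 0.279  0.0318] zyaw -0.0211 F [-0.  -0.9  0.4] w 0.763 j7 -1.26 roll 0.239
[0.4 0.3 0.2] -> [-16.82   2.19   3.93]
[0.4307 0.3572 0.1   ] -> [-6.81  7.97  6.87]
[0.45 0.34 0.2 ] -> [-16.81   6.29   8.85]
```

Request:
jog_arm:
  rows:
    - {"xyz": [0, 0, 0], "roll": 0, "jaw": 1}
    - {"xyz": [-5, 0, 0], "roll": 0, "jaw": 1}
    - {"xyz": [-10, 1, 2], "roll": 0.08, "jaw": 1}
    - {"xyz": [-15, 3, 5], "roll": 0.16, "jaw": 1}
    - {"xyz": [-17, 5.5, 7], "roll": 0.24, "jaw": 1}
    - {"xyz": [-17, 5.5, 7], "roll": 0.24, "jaw": 1}
    - {"xyz": [-17, 5.5, 7], "roll": 0.24, "jaw": 1}

```text
time_s: 7.42
ee_pos: [0.4301, 0.3314, 0.2003]
orientation: [-2.081, 1.568, -2.341]
ft_force: [0.6, 0.1, -0.2]
grip_width: 1.001
```

```bash
python3 - <<'E'
from h import *
snap('wrist','w5')
for g in((.537,.409),(.4307,.3572)): mods('w5',g)
mods('w5',(.3605,.278),.07)
to([.4307,.3572,.1],-.26,[.4307,.3572,.028],[.5,.2,.3])
E
```

```text
body 2769 [538.  410.1  36.1  90.7  79.7] z98 [0.0255 0.027 ]
rib 528 [537.5 410.1  30.2  12.5  76.4] z98 [0.0529 0.0544]
body 2369 [425.5 337.6  77.3  89.7  74.9] z98 [0.0255 0.0268]
rib 363 [430.9 358.   29.   10.8  75. ] z98 [0.0531 0.0546]
body 1936 [360.8 275.3  64.4 126.6  89.4] z98 [0.0214 0.023 ]
rib 384 [360.8 278.2  29.7  12.2  89.2] z98 [0.0567 0.0582]
t 7.47 p [0.4299 0.3311 0.2   ] zyaw -0.26 F [-0.6  0.4 -0.4] w 1.0 j7 -1.26 roll 0.0
[0.4307 0.3572 0.1   ] -> [ 9.99  2.57 -0.58]
[0.4307 0.3572 0.028 ] -> [17.19  2.59 -0.57]
[0.5 0.2 0.3] -> [ -9.99 -10.89  10.13]
```

View pics/w5.png

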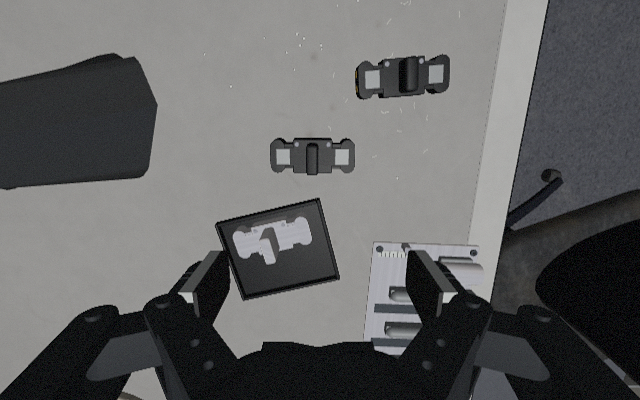

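The blank lies flat in the tray (rib top at 58 mm). Modules are at (312,157) and (405,78). Grasping module b.

Request:
jog_arm:
  rows:
    - {"xyz": [6, 1.3, -0.3], "roll": 0, "jaw": 1}
    - {"xyz": [11, 2.7, -0.6], "roll": 0, "jaw": 1}
    - {"xyz": [15, 2.7, -0.6], "roll": 0, "jaw": 1}
    - {"xyz": [17.1, 2.7, -0.6], "roll": 0, "jaw": 1}
    - {"xyz": [17.1, 2.7, -0.6], "roll": 0, "jaw": 0.6}
    - {"xyz": [17.1, 2.7, -0.6], "roll": 0, "jaw": 0.2}
    - {"xyz": [17.1, 2.7, -0.6], "roll": 0, "jaw": 0}
    - {"xyz": [17.1, 2.7, -0.6], "roll": 0, "jaw": 0}
  force: 70

```text
time_s: 8.48
ee_pos: [0.4329, 0.3604, 0.0314]
orientation: [0.923, 1.569, 0.662]
ft_force: [-1.1, 0.6, -0.5]
grip_width: 0.142
```

Request:
jog_arm:
  rows:
    - {"xyz": [0, 0, 0], "roll": 0, "jaw": 0}
    - {"xyz": [0, 0, 0], "roll": 0, "jaw": 0}
    - {"xyz": [0, 0, 0], "roll": 0, "jaw": 0}
    - {"xyz": [-3, 0, 0], "roll": 0, "jaw": 0}
    - {"xyz": [-7, 0, 0], "roll": 0, "jaw": 0}
    - {"xyz": [-10, 0, 0], "roll": 0, "jaw": 0}
    - {"xyz": [-10, 0, 0], "roll": 0, "jaw": 0}

```text
time_s: 9.35
ee_pos: [0.4335, 0.361, 0.1325]
orientation: [0.911, 1.566, 0.65]
ft_force: [0.3, 0.1, -2.7]
grip_width: 0.124
```

```bash
python3 - <<'E'
from h import *
s=seat(3)-.025*X; to([*s[:2],.13],YAW,[*s[:2],.037])
E
```

```text
t 9.35 p [0.4335 0.361  0.1325] zyaw -0.2613 F [ 0.3  0.1 -2.7] w 0.124 j7 -1.37 roll 0.036
[0.4941 0.1299 0.13  ] -> [  0.21 -20.76  11.83]
[0.4941 0.1299 0.037 ] -> [  9.51 -20.8   11.8 ]
```

```bash
cat >> h.py <<'E'
def held(tag):
    p,R,s=pose(); snap('wrist',tag); im,w=cloud(tag)
    L=(w.reshape(-1,3)-p)@R*1000
    b=L[(L[:,0]>-4)&(L[:,0]<12)&(abs(L[:,1])<35)&(abs(L[:,2])<60)]
    r=cv2.minAreaRect(b[:,1:].astype(np.float32)); print('held body (y,z)',r,len(b),'x',np.round(np.percentile(b[:,0],[5,50]),1))
    for lo,hi in((-44,-24),(24,44)):
        q=b[(b[:,2]>lo)&(b[:,2]<hi)&(b[:,0]<6)]; print(' y ext',np.round(np.percentile(q[:,1],[1,99]),1),len(q))
    print(' z ext',np.round(np.percentile(b[:,2],[.5,99.5]),1))
E
python3 - <<'E'
from h import *
held('w6')
E
```

```text
held body (y,z) ((-2.9512720108032227, -0.022701263427734375), (90.2396240234375, 35.938621520996094), 89.9227294921875) 6014 x [4.7 6. ]
 y ext [-19.4  13.1] 1127
 y ext [-19.2  13.2] 1046
 z ext [-44.4  44.3]
```

View pics/w6.png

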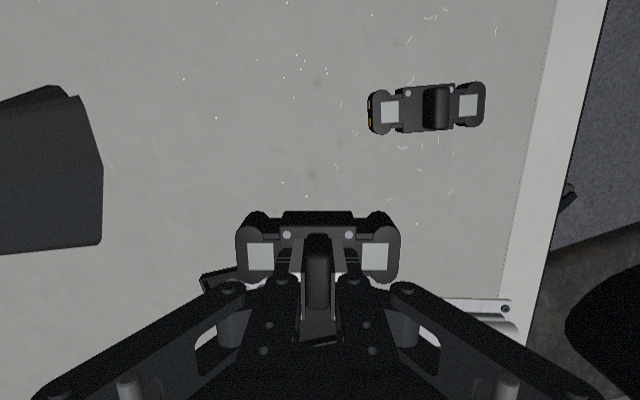

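Module b is held level, 3 mm off in tool y, which I'll compensate for. Going to hover over bay 3.

Request:
jog_arm:
  rows:
    - {"xyz": [0, -5, 3], "roll": 0.04, "jaw": 0}
    - {"xyz": [0, -10, 6], "roll": 0.04, "jaw": 0}
    - {"xyz": [0, -15, 9], "roll": 0.04, "jaw": 0}
    - {"xyz": [0, -20.5, 11.8], "roll": 0.04, "jaw": 0}
    - {"xyz": [0, -20.5, 11.8], "roll": 0.04, "jaw": 0}
    - {"xyz": [0, -20.5, 11.8], "roll": 0.04, "jaw": 0}
    - {"xyz": [0, -20.5, 11.8], "roll": 0.04, "jaw": 0}

```text
time_s: 10.28
ee_pos: [0.4927, 0.1331, 0.1298]
orientation: [2.926, 1.57, 2.628]
ft_force: [-0.1, -0.2, -2.7]
grip_width: 0.123
```

```bash
python3 - <<'E'
from h import *
held('w7')
s=seat(3)-.025*X+.003*Y; to([*s[:2],.06],YAW,[*s[:2],.038],[*(s+.025*X)[:2],.038])
E
```

```text
held body (y,z) ((-2.999879837036133, -0.031246185302734375), (36.38228225708008, 89.84060668945312), 0.2734908163547516) 6011 x [4.7 6. ]
 y ext [-19.8  13.2] 1137
 y ext [-19.   13.1] 1113
 z ext [-44.4  44.1]
t 10.32 p [0.4928 0.1332 0.1299] zyaw -0.2981 F [ 0.6 -0.4 -1.9] w 0.125 j7 -0.94 roll -0.001
[0.495  0.1328 0.06  ] -> [6.99 0.03 0.23]
[0.495  0.1328 0.038 ] -> [9.19 0.03 0.23]
[0.5189 0.1255 0.038 ] -> [9.19 0.03 2.73]
```

Request:
jog_arm:
  rows:
    - {"xyz": [5, 0, 0.2], "roll": 0, "jaw": 0}
    - {"xyz": [7, 0, 0.2], "roll": 0, "jaw": 0}
    - {"xyz": [8, 0, 0.2], "roll": 0, "jaw": 0}
    - {"xyz": [9, 0, 0.2], "roll": 0, "jaw": 0}
    - {"xyz": [9.1, 0, 0.2], "roll": 0, "jaw": 0}
    - {"xyz": [9.1, 0, 0.2], "roll": 0, "jaw": 0}

```text
time_s: 11.08
ee_pos: [0.4959, 0.1315, 0.0399]
orientation: [0.81, 1.569, 0.509]
ft_force: [0.4, 1.6, -2.4]
grip_width: 0.125
```

```bash
python3 - <<'E'
from h import *
s=seat(3)+.003*Y; to([*s[:2],.038],YAW)
E
```

```text
t 11.07 p [0.4959 0.1315 0.0399] zyaw -0.3008 F [ 0.4  1.6 -2.4] w 0.125 j7 -1.05 roll -0.003
[0.5189 0.1255 0.038 ] -> [0.19 0.11 2.37]
```

Request:
jog_arm:
  rows:
    - {"xyz": [0.1, 0, 0.5], "roll": 0, "jaw": 0}
    - {"xyz": [0.1, 0, 0.9], "roll": 0, "jaw": 0}
    - {"xyz": [0.1, 0, 1.3], "roll": 0, "jaw": 0}
    - {"xyz": [0.1, 0, 1.7], "roll": 0, "jaw": 0}
    - {"xyz": [0.1, 0, 2.1], "roll": 0, "jaw": 0}
    - {"xyz": [0.1, 0, 2.4], "roll": 0, "jaw": 0}
    - {"xyz": [0.1, 0, 2.6], "roll": 0, "jaw": 0}
    - {"xyz": [0.1, 0, 2.6], "roll": 0, "jaw": 0}

```text
time_s: 12.08
ee_pos: [0.519, 0.1242, 0.0383]
orientation: [3.084, 1.569, 2.783]
ft_force: [-3.5, 5.2, 0.8]
grip_width: 0.125
```

```bash
python3 - <<'E'
from h import *
s=seat(3)+.003*Y; to([*s[:2],.038],YAW); print(X@bot.sense()['ft_force'])
E
```

```text
t 12.07 p [0.519  0.1242 0.0383] zyaw -0.3004 F [-3.5  5.2  0.8] w 0.125 j7 -1.01 roll -0.003
[0.5189 0.1255 0.038 ] -> [ 0.03  0.12 -0.05]
-4.85302840082128
```

Request:
jog_arm:
  rows:
    - {"xyz": [0, 0.05, 0.2], "roll": 0, "jaw": 0}
    - {"xyz": [0, 0.05, 0.4], "roll": 0, "jaw": 0}
    - {"xyz": [0, 0.05, 0.4], "roll": 0, "jaw": 0}

```text
time_s: 12.45
ee_pos: [0.5191, 0.1243, 0.0379]
orientation: [-2.813, 1.562, -3.111]
ft_force: [-14.4, 7.7, 8.2]
grip_width: 0.125
```

```bash
python3 - <<'E'
from h import *
s=seat(3)+.003*Y; to([*s[:2],.038],YAW); print(X@bot.sense()['ft_force'])
E
```

```text
t 12.45 p [0.5191 0.1243 0.0379] zyaw -0.2988 F [-14.4   7.7   8.2] w 0.125 j7 -1.01 roll -0.002
[0.5189 0.1255 0.038 ] -> [-0.01  0.11 -0.06]
-16.024808822618798
```

Request:
jog_arm:
  rows:
    - {"xyz": [0, 0.05, 0], "roll": 0, "jaw": 0.3}
    - {"xyz": [0, 0.05, 0], "roll": 0, "jaw": 0.6}
    - {"xyz": [0, 0.05, 0], "roll": 0, "jaw": 1}
    - {"xyz": [0, 0.05, 0], "roll": 0, "jaw": 1}
    - {"xyz": [0, 0.05, 0], "roll": 0, "jaw": 1}
    - {"xyz": [-5, 0, 0], "roll": 0, "jaw": 1}
    - {"xyz": [-11, 0, 0], "roll": 0, "jaw": 1}
    - {"xyz": [-14, 0, 0], "roll": 0, "jaw": 1}

```text
time_s: 13.45
ee_pos: [0.5253, 0.1231, 0.1815]
orientation: [0.537, 1.567, 0.236]
ft_force: [-0.1, 1.2, -0.8]
grip_width: 0.997
```

```bash
python3 - <<'E'
from h import *
snap('wrist','w8'); mods('w8',seat(3)[:2],.05)
to([.535,.375,.16],-.21)
E
```

```text
body 4912 [519.9 120.9  71.5  94.4  71.9] z98 [0.0272 0.0325]
rib 429 [518.  122.8  29.2  11.9  72.6] z98 [0.059  0.0603]
t 13.5 p [0.5268 0.1236 0.1844] zyaw -0.3009 F [1.1 0.  2.4] w 1.0 j7 -0.87 roll -0.091
[0.535 0.375 0.16 ] -> [ 2.49 24.24 -6.69]
```

Module b is home: its rib is at (0.5180, 0.1228), the same as the blank's was.

Request:
jog_arm:
  rows:
    - {"xyz": [0, 6, -1.5], "roll": -0.05, "jaw": 1}
    - {"xyz": [1, 12, -3], "roll": -0.09, "jaw": 1}
    - {"xyz": [2, 18, -5], "roll": -0.09, "jaw": 1}
    - {"xyz": [2.5, 24, -6.7], "roll": -0.09, "jaw": 1}
    - {"xyz": [2.5, 24.2, -6.7], "roll": -0.09, "jaw": 1}
    - {"xyz": [2.5, 24.2, -6.7], "roll": -0.09, "jaw": 1}
    - {"xyz": [2.5, 24.2, -6.7], "roll": -0.09, "jaw": 1}

```text
time_s: 14.38
ee_pos: [0.5328, 0.3712, 0.1531]
orientation: [-1.186, 1.569, -1.399]
ft_force: [0.7, -0.2, 0.9]
grip_width: 0.998
```

```bash
python3 - <<'E'
from h import *
snap('wrist','w9'); mods('w9',(.5378,.4101))
to([.5378,.4101,.028],-.20)
E
```

```text
body 3248 [538.1 410.4  35.6  89.6  79.8] z98 [0.0256 0.0269]
rib 543 [538.2 410.2  29.8  12.   79.7] z98 [0.0531 0.0544]
t 14.43 p [0.5329 0.3712 0.1533] zyaw -0.2137 F [ 0.4 -0.3 -0.3] w 1.002 j7 -1.21 roll -0.014
[0.5378 0.4101 0.028 ] -> [12.52  3.92 -0.35]
```

Request:
jog_arm:
  rows:
    - {"xyz": [4, 2, -0.2], "roll": -0.03, "jaw": 1}
    - {"xyz": [8, 3.9, -0.3], "roll": -0.036, "jaw": 1}
    - {"xyz": [11, 3.9, -0.3], "roll": -0.036, "jaw": 1}
    - {"xyz": [12.4, 3.9, -0.3], "roll": -0.036, "jaw": 1}
    - {"xyz": [12.4, 3.9, -0.3], "roll": -0.036, "jaw": 0.6}
    - {"xyz": [12.4, 3.9, -0.3], "roll": -0.036, "jaw": 0.2}
    - {"xyz": [12.4, 3.9, -0.3], "roll": -0.036, "jaw": 0}
    - {"xyz": [12.4, 3.9, -0.3], "roll": -0.036, "jaw": 0}

```text
time_s: 15.42
ee_pos: [0.5377, 0.4125, 0.0303]
orientation: [0.715, 1.569, 0.539]
ft_force: [-0.9, -0.4, 0.8]
grip_width: 0.152
```

Request:
jog_arm:
  rows:
    - {"xyz": [0, 0, 0], "roll": 0, "jaw": 0}
    - {"xyz": [0, 0, 0], "roll": 0, "jaw": 0}
    - {"xyz": [0, 0, 0], "roll": 0, "jaw": 0}
    - {"xyz": [-3, 0, 0], "roll": 0, "jaw": 0}
    - {"xyz": [-7, 0, 0], "roll": 0, "jaw": 0}
    - {"xyz": [-10, 0, 0], "roll": 0, "jaw": 0}
    - {"xyz": [-10, 0, 0], "roll": 0, "jaw": 0}

```text
time_s: 16.3
ee_pos: [0.5381, 0.4134, 0.1317]
orientation: [0.878, 1.566, 0.703]
ft_force: [-0.7, 0.8, -2.1]
grip_width: 0.129
```

```bash
python3 - <<'E'
from h import *
s=seat(2)-.025*X; to([*s[:2],.135],YAW)
E
```

```text
t 16.3 p [0.5381 0.4134 0.1317] zyaw -0.175 F [-0.7  0.8 -2.1] w 0.129 j7 -1.23 roll 0.122
[0.4783 0.0783 0.135 ] -> [ -0.45 -34.04  -0.05]
```

Request:
jog_arm:
  rows:
    - {"xyz": [-0.4, -6, 0], "roll": 0.03, "jaw": 0}
    - {"xyz": [-0.4, -12, 0], "roll": 0.06, "jaw": 0}
    - {"xyz": [-0.4, -18, 0], "roll": 0.12, "jaw": 0}
    - {"xyz": [-0.4, -24, 0], "roll": 0.122, "jaw": 0}
    - {"xyz": [-0.4, -29, 0], "roll": 0.122, "jaw": 0}
    - {"xyz": [-0.4, -34, 0], "roll": 0.122, "jaw": 0}
    - {"xyz": [-0.4, -34, 0], "roll": 0.122, "jaw": 0}
    - {"xyz": [-0.4, -34, 0], "roll": 0.122, "jaw": 0}

```text
time_s: 17.3
ee_pos: [0.4774, 0.0775, 0.1325]
orientation: [-3.049, 1.569, 2.937]
ft_force: [-0.2, 0.3, -1.1]
grip_width: 0.121
```

```bash
python3 - <<'E'
from h import *
held('w10')
s=seat(2)-.025*X; to([*s[:2],.038],YAW)
E
```

```text
held body (y,z) ((-1.9158992767333984, -0.02526092529296875), (90.12760925292969, 36.46741485595703), 89.54728698730469) 6324 x [3.5 4.8]
 y ext [-18.5  14.7] 1887
 y ext [-18.5  14.6] 1865
 z ext [-44.3  44.2]
t 17.35 p [0.4777 0.0783 0.1327] zyaw -0.2959 F [ 0.2  0.8 -1.4] w 0.123 j7 -0.84 roll 0.001
[0.4783 0.0783 0.038 ] -> [9.47 0.01 0.07]
```

Request:
jog_arm:
  rows:
    - {"xyz": [5, 0.2, 0], "roll": 0, "jaw": 0}
    - {"xyz": [7, 0.25, 0.1], "roll": 0, "jaw": 0}
    - {"xyz": [8, 0.25, 0.1], "roll": 0, "jaw": 0}
    - {"xyz": [9, 0.25, 0.1], "roll": 0, "jaw": 0}
    - {"xyz": [9.5, 0.25, 0.1], "roll": 0, "jaw": 0}
    - {"xyz": [9.5, 0.25, 0.1], "roll": 0, "jaw": 0}

```text
time_s: 18.1
ee_pos: [0.4798, 0.0796, 0.0384]
orientation: [0.269, 1.571, -0.028]
ft_force: [0.5, 0.0, -1.1]
grip_width: 0.125
```

```bash
python3 - <<'E'
from h import *
s=seat(2)+.0019*Y; to([*s[:2],.0365],YAW)
E
```

```text
t 18.1 p [0.4798 0.0796 0.0384] zyaw -0.2969 F [ 0.5  0.  -1.1] w 0.125 j7 -0.98 roll 0.0
[0.5027 0.0728 0.0365] -> [0.19 0.02 2.4 ]
```

Free fit. Now pushing.

Request:
jog_arm:
  rows:
    - {"xyz": [0.1, 0, 0.5], "roll": 0, "jaw": 0}
    - {"xyz": [0.1, 0, 0.9], "roll": 0, "jaw": 0}
    - {"xyz": [0.1, 0, 1.3], "roll": 0, "jaw": 0}
    - {"xyz": [0.1, 0, 1.7], "roll": 0, "jaw": 0}
    - {"xyz": [0.1, 0, 2.1], "roll": 0, "jaw": 0}
    - {"xyz": [0.1, 0, 2.4], "roll": 0, "jaw": 0}
    - {"xyz": [0.1, 0, 2.8], "roll": 0, "jaw": 0}
    - {"xyz": [0.1, 0, 2.8], "roll": 0, "jaw": 0}

```text
time_s: 19.1
ee_pos: [0.5027, 0.0723, 0.0366]
orientation: [-2.803, 1.564, -3.099]
ft_force: [-9.9, 3.8, 4.0]
grip_width: 0.13
```

```bash
python3 - <<'E'
from h import *
s=seat(2)+.0019*Y; to([*s[:2],.0365],YAW); print(X@bot.sense()['ft_force'])
E
```

```text
t 19.1 p [0.5027 0.0723 0.0366] zyaw -0.2958 F [-9.9  3.8  4. ] w 0.13 j7 -0.94 roll 0.002
[0.5027 0.0728 0.0365] -> [ 0.01  0.05 -0.01]
-10.634920493641966
```

Request:
jog_arm:
  rows:
    - {"xyz": [0, 0, 0.3], "roll": 0, "jaw": 0}
    - {"xyz": [0, 0, 0.3], "roll": 0, "jaw": 0}
    - {"xyz": [0, 0, -0.2], "roll": 0, "jaw": 0.4}
    - {"xyz": [0, 0, -0.2], "roll": 0, "jaw": 1}
    - {"xyz": [0, 0, -0.2], "roll": 0, "jaw": 1}
    - {"xyz": [0, 0, -0.2], "roll": 0, "jaw": 1}
    - {"xyz": [-6, 0, 0], "roll": 0, "jaw": 1}
    - {"xyz": [-12, 0, 0], "roll": 0, "jaw": 1}

```text
time_s: 20.1
ee_pos: [0.5062, 0.0711, 0.1583]
orientation: [-3.082, 1.569, 2.904]
ft_force: [1.3, 0.6, 0.0]
grip_width: 1.001
```

```bash
python3 - <<'E'
from h import *
snap('wrist','w11'); mods('w11',seat(2)[:2],.05); mods('w11',seat(3)[:2],.05); print(seat(2))
to([.49,-.27,.16],-.077,[.49,-.1,.2])
E
```

```text
body 6163 [506.4  77.1  84.8  96.3  68.2] z98 [0.0305 0.0325]
rib 698 [507.   88.1  64.3  11.4  72.2] z98 [0.0591 0.0605]
body 7317 [518.1 114.6  83.5  95.   73. ] z98 [0.0302 0.0325]
rib 777 [512.7 105.7  64.2  11.4  72.2] z98 [0.0591 0.0604]
[0.5021834 0.0709706 0.006    ]
t 20.15 p [0.5105 0.0728 0.1661] zyaw -0.2967 F [1.4 0.9 5.1] w 0.995 j7 -0.8 roll -0.22
[ 0.49 -0.27  0.16] -> [  0.54 -33.38   8.06]
[ 0.49 -0.1   0.2 ] -> [ -3.44 -17.11   3.12]
```

Request:
jog_arm:
  rows:
    - {"xyz": [0, -6, 1.5], "roll": -0.05, "jaw": 1}
    - {"xyz": [0, -12, 3], "roll": -0.1, "jaw": 1}
    - {"xyz": [0, -18, 4.5], "roll": -0.15, "jaw": 1}
    - {"xyz": [0, -24, 6], "roll": -0.2, "jaw": 1}
    - {"xyz": [0, -30, 7.5], "roll": -0.22, "jaw": 1}
    - {"xyz": [0, -33.4, 8], "roll": -0.22, "jaw": 1}
    - {"xyz": [0, -33.4, 8], "roll": -0.22, "jaw": 1}
    - {"xyz": [0, -33.4, 8], "roll": -0.22, "jaw": 1}

```text
time_s: 21.15
ee_pos: [0.4854, -0.2706, 0.1573]
orientation: [1.405, 1.57, 1.329]
ft_force: [0.0, -0.4, -0.1]
grip_width: 1.001
```

```bash
python3 - <<'E'
from h import *
for k in(2,3): mods('w11',seat(k)[:2],.025)
snap('wrist','w12'); mods('w12',(.4975,-.241))
to([.4975,-.241,.028],-.077)
E
```

```text
body 1610 [502.2  71.3  48.5  49.4  71.4] z98 [0.0313 0.0326]
rib 497 [501.6  71.3  28.9  11.1  73. ] z98 [0.0591 0.0605]
body 1880 [518.1 122.6  49.1  49.4  29.3] z98 [0.0313 0.0327]
rib 564 [518.  122.1  29.8  11.4  72.3] z98 [0.0592 0.0604]
body 3332 [ 495.7 -261.7   78.2   90.3   85.3] z98 [0.0255 0.0268]
rib 515 [ 497.3 -240.4   29.2   11.8   86.5] z98 [0.0531 0.0543]
t 21.2 p [ 0.4856 -0.27    0.1573] zyaw -0.0751 F [-0.3  0.3 -0.8] w 0.996 j7 0.09 roll 0.002
[ 0.4975 -0.241   0.028 ] -> [12.93  2.97  0.97]
```

Request:
jog_arm:
  rows:
    - {"xyz": [4, 2, 0.5], "roll": 0, "jaw": 1}
    - {"xyz": [8, 3, 1], "roll": 0, "jaw": 1}
    - {"xyz": [11, 3, 1], "roll": 0, "jaw": 1}
    - {"xyz": [12.8, 3, 1], "roll": 0, "jaw": 1}
    - {"xyz": [12.8, 3, 1], "roll": 0, "jaw": 0.6}
    - {"xyz": [12.8, 3, 1], "roll": 0, "jaw": 0.2}
    - {"xyz": [12.8, 3, 1], "roll": 0, "jaw": 0}
    - {"xyz": [12.8, 3, 1], "roll": 0, "jaw": 0}

```text
time_s: 22.2
ee_pos: [0.4979, -0.2427, 0.0301]
orientation: [-0.464, 1.569, -0.541]
ft_force: [-2.5, 0.1, 4.5]
grip_width: 0.14
```

Request:
jog_arm:
  rows:
    - {"xyz": [0, 0, 0], "roll": 0, "jaw": 0}
    - {"xyz": [0, 0, 0], "roll": 0, "jaw": 0}
    - {"xyz": [0, 0, 0], "roll": 0, "jaw": 0}
    - {"xyz": [-3, 0, 0], "roll": 0, "jaw": 0}
    - {"xyz": [-7, 0, 0], "roll": 0, "jaw": 0}
    - {"xyz": [-10, 0, 0], "roll": 0, "jaw": 0}
    - {"xyz": [-10, 0, 0], "roll": 0, "jaw": 0}

```text
time_s: 23.08
ee_pos: [0.4988, -0.243, 0.1315]
orientation: [-0.399, 1.566, -0.477]
ft_force: [0.3, 1.1, -1.5]
grip_width: 0.127
```

```bash
python3 - <<'E'
from h import *
s=seat(1)-.025*X; to([*s[:2],.135],YAW)
E
```

```text
t 23.07 p [ 0.4988 -0.243   0.1315] zyaw -0.0774 F [ 0.3  1.1 -1.5] w 0.127 j7 0.0 roll 0.22
[0.4625 0.0267 0.135 ] -> [-0.42 26.6  -5.71]
```

Request:
jog_arm:
  rows:
    - {"xyz": [-0.4, 6, -1], "roll": 0.05, "jaw": 0}
    - {"xyz": [-0.4, 12, -2], "roll": 0.1, "jaw": 0}
    - {"xyz": [-0.4, 17, -3], "roll": 0.15, "jaw": 0}
    - {"xyz": [-0.4, 22, -4.5], "roll": 0.22, "jaw": 0}
    - {"xyz": [-0.4, 26.6, -5.7], "roll": 0.22, "jaw": 0}
    - {"xyz": [-0.4, 26.6, -5.7], "roll": 0.22, "jaw": 0}
    - {"xyz": [-0.4, 26.6, -5.7], "roll": 0.22, "jaw": 0}

```text
time_s: 23.95
ee_pos: [0.4604, 0.0266, 0.1324]
orientation: [-2.515, 1.569, -2.812]
ft_force: [0.3, -0.6, -1.8]
grip_width: 0.126
```

```bash
python3 - <<'E'
from h import *
held('w13')
s=seat(1)-.025*X; to([*s[:2],.038],YAW)
E
```

```text
held body (y,z) ((2.1893997192382812, -0.15935134887695312), (90.09246826171875, 36.032569885253906), 89.94380950927734) 6876 x [3.4 4.7]
 y ext [-14.5  18.8] 1924
 y ext [-14.7  18.7] 1933
 z ext [-44.3  44.2]
t 24.0 p [0.4607 0.026  0.1325] zyaw -0.2985 F [ 0.  -0.3 -1.7] w 0.127 j7 -0.73 roll -0.001
[0.4625 0.0267 0.038 ] -> [9.45 0.12 0.16]
```

Request:
jog_arm:
  rows:
    - {"xyz": [5, -0.1, 0.1], "roll": 0, "jaw": 0}
    - {"xyz": [7, -0.1, 0.15], "roll": 0, "jaw": 0}
    - {"xyz": [8, -0.1, 0.15], "roll": 0, "jaw": 0}
    - {"xyz": [9, -0.1, 0.15], "roll": 0, "jaw": 0}
    - {"xyz": [9.5, -0.1, 0.15], "roll": 0, "jaw": 0}
    - {"xyz": [9.5, -0.1, 0.15], "roll": 0, "jaw": 0}

```text
time_s: 24.75
ee_pos: [0.4624, 0.0258, 0.0384]
orientation: [0.099, 1.57, -0.198]
ft_force: [0.1, 0.1, -1.1]
grip_width: 0.123
```

```bash
python3 - <<'E'
from h import *
s=seat(1)-.0022*Y; to([*s[:2],.0365],YAW)
E
```

```text
t 24.75 p [0.4624 0.0258 0.0384] zyaw -0.2971 F [ 0.1  0.1 -1.1] w 0.123 j7 -0.87 roll 0.0
[0.4857 0.0172 0.0365] -> [ 0.19 -0.14  2.48]
```

Request:
jog_arm:
  rows:
    - {"xyz": [0.1, -0.1, 0.5], "roll": 0, "jaw": 0}
    - {"xyz": [0.1, -0.1, 0.9], "roll": 0, "jaw": 0}
    - {"xyz": [0.1, -0.1, 1.3], "roll": 0, "jaw": 0}
    - {"xyz": [0.1, -0.1, 1.7], "roll": 0, "jaw": 0}
    - {"xyz": [0.1, -0.1, 2.1], "roll": 0, "jaw": 0}
    - {"xyz": [0.1, -0.1, 2.5], "roll": 0, "jaw": 0}
    - {"xyz": [0.1, -0.1, 2.9], "roll": 0, "jaw": 0}
    - {"xyz": [0.1, -0.1, 2.9], "roll": 0, "jaw": 0}

```text
time_s: 25.75
ee_pos: [0.4855, 0.0173, 0.0366]
orientation: [-2.788, 1.563, -3.084]
ft_force: [-11.5, 4.3, 6.5]
grip_width: 0.123
```

```bash
python3 - <<'E'
from h import *
s=seat(1)-.0022*Y; to([*s[:2],.0365],YAW); print(X@bot.sense()['ft_force'])
E
```

```text
t 25.75 p [0.4855 0.0173 0.0366] zyaw -0.296 F [-11.5   4.3   6.5] w 0.123 j7 -0.84 roll 0.001
[0.4857 0.0172 0.0365] -> [ 0.01 -0.    0.02]
-12.31046160438654
```

Request:
jog_arm:
  rows:
    - {"xyz": [0, 0, 0.3], "roll": 0, "jaw": 0}
    - {"xyz": [0, 0, 0.3], "roll": 0, "jaw": 0}
    - {"xyz": [0, 0, -0.2], "roll": 0, "jaw": 0.4}
    - {"xyz": [0, 0, -0.2], "roll": 0, "jaw": 1}
    - {"xyz": [0, 0, -0.2], "roll": 0, "jaw": 1}
    - {"xyz": [0, 0, -0.2], "roll": 0, "jaw": 1}
    - {"xyz": [-6, 0, 0], "roll": 0, "jaw": 1}
    - {"xyz": [-12, 0, 0], "roll": 0, "jaw": 1}

```text
time_s: 26.75
ee_pos: [0.4895, 0.0164, 0.1583]
orientation: [2.999, 1.569, 2.702]
ft_force: [0.7, -0.7, -0.1]
grip_width: 1.0
```

```bash
python3 - <<'E'
from h import *
snap('wrist','w14'); mods('w14',seat(1)[:2],.025);print(seat(1))
to([.41,-.375,.16],.2)
E
```

```text
body 1622 [486.5  20.1  48.4  49.2  73. ] z98 [0.0314 0.0326]
rib 504 [485.8  19.8  29.   11.3  73.4] z98 [0.059  0.0603]
[0.4863668 0.0193412 0.006    ]
t 26.8 p [0.4938 0.0175 0.1659] zyaw -0.2966 F [2.6 1.1 4.9] w 0.999 j7 -0.68 roll -0.497
[ 0.41  -0.375  0.16 ] -> [  0.49 -39.99   3.45]
```

Request:
jog_arm:
  rows:
    - {"xyz": [0, -6, 0.5], "roll": -0.1, "jaw": 1}
    - {"xyz": [0, -12, 1], "roll": -0.2, "jaw": 1}
    - {"xyz": [0, -18, 1.5], "roll": -0.3, "jaw": 1}
    - {"xyz": [0, -24, 2], "roll": -0.4, "jaw": 1}
    - {"xyz": [0, -30, 2.5], "roll": -0.497, "jaw": 1}
    - {"xyz": [0, -36, 3], "roll": -0.497, "jaw": 1}
    - {"xyz": [0, -40, 3.5], "roll": -0.497, "jaw": 1}
    - {"xyz": [0, -40, 3.5], "roll": -0.497, "jaw": 1}

```text
time_s: 27.8
ee_pos: [0.4044, -0.3804, 0.1569]
orientation: [-1.933, 1.57, -1.74]
ft_force: [-0.1, 0.7, 0.8]
grip_width: 1.002
```

```bash
python3 - <<'E'
from h import *
snap('wrist','w15'); mods('w15',(.4142,-.350))
to([.4142,-.350,.028],.2)
E
```

```text
body 1636 [ 447.5 -323.9   42.3   36.    12.8] z98 [0.0255 0.0269]
rib 98 [ 467.7 -325.5    2.8   16.9   18.7] z98 [0.0511 0.0538]
t 27.85 p [ 0.4054 -0.3777  0.157 ] zyaw 0.1966 F [0.4 0.1 1. ] w 1.002 j7 0.6 roll -0.003
[ 0.4142 -0.35    0.028 ] -> [12.9   2.54  1.4 ]
```

The module has been knocked aside; I'll re-measure from the same frame.

```bash
python3 - <<'E'
from h import *
mods('w15',(.472,-.32)); 
im,w=cloud('w15'); P=w.reshape(-1,3); q=P[(P[:,2]>.045)&(P[:,2]<.058)&(abs(P[:,0]-.47)<.05)&(abs(P[:,1]+.32)<.05)]
print(q[:,:2].min(0),q[:,:2].max(0)); c=(q[:,:2].min(0)+q[:,:2].max(0))/2
mods('w15',c,.055); to([*c,.028],.2)
E
```

```text
body 3131 [ 470.9 -318.4   90.5   36.1   13. ] z98 [0.0255 0.027 ]
rib 614 [ 471.4 -318.4   13.1   29.9   13. ] z98 [0.0528 0.0543]
[ 0.46270114 -0.33328749] [ 0.47934015 -0.30335028]
body 3131 [ 470.9 -318.4   90.5   36.1   13. ] z98 [0.0255 0.027 ]
rib 614 [ 471.4 -318.4   13.1   29.9   13. ] z98 [0.0528 0.0543]
t 27.85 p [ 0.4054 -0.3777  0.157 ] zyaw 0.1966 F [0.4 0.1 1. ] w 1.002 j7 0.6 roll -0.003
[ 0.471  -0.3183  0.028 ] -> [12.9   4.54  7.6 ]
```

View pics/w15.png

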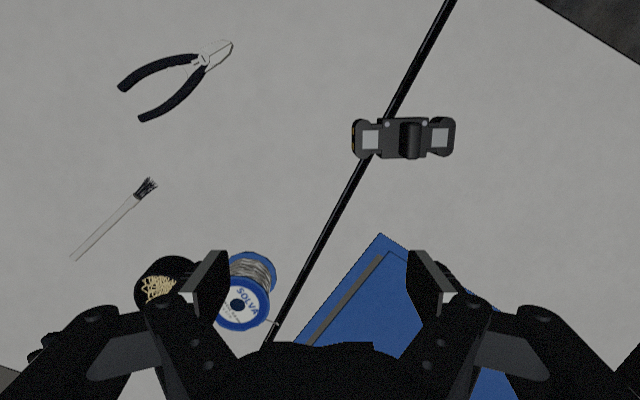

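The fourth module is still upright, now at (405,138) in the picture, world (0.471,-0.318).

Request:
jog_arm:
  rows:
    - {"xyz": [3, 2.5, 4], "roll": -0.03, "jaw": 1}
    - {"xyz": [7, 4.5, 7.6], "roll": -0.03, "jaw": 1}
    - {"xyz": [10, 4.5, 7.6], "roll": -0.03, "jaw": 1}
    - {"xyz": [12.8, 4.5, 7.6], "roll": -0.03, "jaw": 1}
    - {"xyz": [12.8, 4.5, 7.6], "roll": -0.03, "jaw": 0.6}
    - {"xyz": [12.8, 4.5, 7.6], "roll": -0.03, "jaw": 0.2}
    - {"xyz": [12.8, 4.5, 7.6], "roll": -0.03, "jaw": 0}
    - {"xyz": [12.8, 4.5, 7.6], "roll": -0.03, "jaw": 0}

```text
time_s: 28.85
ee_pos: [0.472, -0.3175, 0.0303]
orientation: [-0.906, 1.569, -0.676]
ft_force: [-3.0, -0.3, 0.1]
grip_width: 0.141
```

Request:
jog_arm:
  rows:
    - {"xyz": [0, 0, 0], "roll": 0, "jaw": 0}
    - {"xyz": [0, 0, 0], "roll": 0, "jaw": 0}
    - {"xyz": [0, 0, 0], "roll": 0, "jaw": 0}
    - {"xyz": [-3, 0, 0], "roll": 0, "jaw": 0}
    - {"xyz": [-7, 0, 0], "roll": 0, "jaw": 0}
    - {"xyz": [-10, 0, 0], "roll": 0, "jaw": 0}
    - {"xyz": [-10, 0, 0], "roll": 0, "jaw": 0}

```text
time_s: 29.72
ee_pos: [0.4729, -0.3179, 0.1315]
orientation: [-0.838, 1.566, -0.608]
ft_force: [0.0, 0.3, -2.8]
grip_width: 0.126
```

```bash
python3 - <<'E'
from h import *
s=seat(0)-.025*X; to([*s[:2],.135],YAW)
E
```

```text
t 29.73 p [ 0.4729 -0.3179  0.1315] zyaw 0.2296 F [ 0.   0.3 -2.8] w 0.126 j7 0.44 roll 0.527
[ 0.4466 -0.025   0.135 ] -> [-0.44 29.12  4.11]
```

Request:
jog_arm:
  rows:
    - {"xyz": [-0.4, 6, 1], "roll": 0.1, "jaw": 0}
    - {"xyz": [-0.4, 12, 1.8], "roll": 0.2, "jaw": 0}
    - {"xyz": [-0.4, 18, 2.6], "roll": 0.3, "jaw": 0}
    - {"xyz": [-0.4, 24, 3.4], "roll": 0.4, "jaw": 0}
    - {"xyz": [-0.4, 29.1, 4.1], "roll": 0.527, "jaw": 0}
    - {"xyz": [-0.4, 29.1, 4.1], "roll": 0.527, "jaw": 0}
    - {"xyz": [-0.4, 29.1, 4.1], "roll": 0.527, "jaw": 0}

```text
time_s: 30.6
ee_pos: [0.4444, -0.0249, 0.1324]
orientation: [-2.657, 1.569, -2.953]
ft_force: [0.3, -0.8, -2.2]
grip_width: 0.126
```

```bash
python3 - <<'E'
from h import *
held('w16')
s=seat(0)-.025*X; to([*s[:2],.038],YAW)
E
```

```text
held body (y,z) ((-0.20569419860839844, -0.12115478515625), (36.267276763916016, 90.34212493896484), 0.48242703080177307) 6545 x [3.6 4.9]
 y ext [-17.1  16.5] 1861
 y ext [-17.   16.4] 1852
 z ext [-44.3  44.2]
t 30.65 p [ 0.4446 -0.0255  0.1325] zyaw -0.2976 F [ 0.7 -0.3 -3.7] w 0.128 j7 -0.59 roll -0.0
[ 0.4466 -0.025   0.038 ] -> [9.45 0.12 0.19]
```

Request:
jog_arm:
  rows:
    - {"xyz": [5, 0.1, 0.1], "roll": 0, "jaw": 0}
    - {"xyz": [7, 0.1, 0.2], "roll": 0, "jaw": 0}
    - {"xyz": [8, 0.1, 0.2], "roll": 0, "jaw": 0}
    - {"xyz": [9, 0.1, 0.2], "roll": 0, "jaw": 0}
    - {"xyz": [9.5, 0.1, 0.2], "roll": 0, "jaw": 0}
    - {"xyz": [9.5, 0.1, 0.2], "roll": 0, "jaw": 0}

```text
time_s: 31.4
ee_pos: [0.4475, -0.0241, 0.0384]
orientation: [-0.213, 1.571, -0.51]
ft_force: [0.2, 0.5, -1.9]
grip_width: 0.126
```

```bash
python3 - <<'E'
from h import *
s=seat(0)+.0002*Y; to([*s[:2],.0365],YAW)
E
```

```text
t 31.4 p [ 0.4475 -0.0241  0.0384] zyaw -0.2971 F [ 0.2  0.5 -1.9] w 0.126 j7 -0.75 roll 0.0
[ 0.4706 -0.0321  0.0365] -> [ 0.19 -0.08  2.44]
```

Request:
jog_arm:
  rows:
    - {"xyz": [0.1, -0.1, 0.5], "roll": 0, "jaw": 0}
    - {"xyz": [0.1, -0.1, 0.9], "roll": 0, "jaw": 0}
    - {"xyz": [0.1, -0.1, 1.3], "roll": 0, "jaw": 0}
    - {"xyz": [0.1, -0.1, 1.7], "roll": 0, "jaw": 0}
    - {"xyz": [0.1, -0.1, 2.1], "roll": 0, "jaw": 0}
    - {"xyz": [0.1, -0.1, 2.5], "roll": 0, "jaw": 0}
    - {"xyz": [0.1, -0.1, 2.9], "roll": 0, "jaw": 0}
    - {"xyz": [0.1, -0.1, 2.9], "roll": 0, "jaw": 0}

```text
time_s: 32.4
ee_pos: [0.47, -0.0322, 0.0367]
orientation: [-2.825, 1.562, -3.121]
ft_force: [-15.0, 5.4, 12.0]
grip_width: 0.125
```

```bash
python3 - <<'E'
from h import *
s=seat(0); to([*s[:2],.0365],YAW); print(X@bot.sense()['ft_force'])
E
```

```text
t 32.4 p [ 0.47   -0.0322  0.0367] zyaw -0.2959 F [-15.    5.4  12. ] w 0.125 j7 -0.72 roll 0.001
[ 0.4706 -0.0323  0.0365] -> [0.02 0.01 0.05]
-15.891413222798429
```

Request:
jog_arm:
  rows:
    - {"xyz": [0, 0, 0.3], "roll": 0, "jaw": 0}
    - {"xyz": [0, 0, 0.3], "roll": 0, "jaw": 0}
    - {"xyz": [0, 0, -0.2], "roll": 0, "jaw": 0.4}
    - {"xyz": [0, 0, -0.2], "roll": 0, "jaw": 1}
    - {"xyz": [0, 0, -0.2], "roll": 0, "jaw": 1}
    - {"xyz": [0, 0, -0.2], "roll": 0, "jaw": 1}
    - {"xyz": [-6, 0, 0], "roll": 0, "jaw": 1}
    - {"xyz": [-12, 0, 0], "roll": 0, "jaw": 1}

```text
time_s: 33.4
ee_pos: [0.4747, -0.0335, 0.1583]
orientation: [2.882, 1.569, 2.585]
ft_force: [1.3, -0.1, -0.6]
grip_width: 1.001
```

Request:
jog_arm:
  rows:
    - {"xyz": [0, 6, -0.5], "roll": 0, "jaw": 1}
    - {"xyz": [0, 12, -1], "roll": 0, "jaw": 1}
    - {"xyz": [0, 16, -1.5], "roll": 0, "jaw": 1}
    - {"xyz": [0, 16, -1.5], "roll": 0, "jaw": 1}
    - {"xyz": [0, 16, -1.5], "roll": 0, "jaw": 1}

```text
time_s: 34.02
ee_pos: [0.5072, 0.123, 0.157]
orientation: [-1.964, 1.57, -2.261]
ft_force: [-0.9, -0.1, 0.2]
grip_width: 0.998
```

```bash
python3 - <<'E'
from h import *
snap('wrist','w17')
for k in range(4): print(seat(k)); mods('w17',seat(k)[:2],.025)
im,w=cloud('w17')
L=w-seat(3); lx=L@X*1000; ly=L@Y*1000; z=w[...,2]*1000
m=(z>52)&(z<70)&(ly>45)&(ly<90)&(abs(lx)<60)
r=cv2.minAreaRect(np.c_[lx[m],ly[m]].astype(np.float32));print('handle(seat3 frame)',r)
wp=seat(3)+X*r[0][0]/1000+Y*r[0][1]/1000
v,u=np.where((ly>60)&(ly<105)&(lx>-55)&(lx<15)); print(v.min(),v.max(),u.min(),u.max())
t=(ly>79)&(ly<110)&(abs(lx)<60)&(z>10)&(z<48);print(np.round(np.c_[u_:=np.where(t)[1],np.where(t)[0],lx[t],ly[t],z[t]],1)[::max(1,t.sum()//45)].tolist())
c=im[max(v.min()-5,0):v.max()+5,u.min()-5:u.max()+5]; f=min(780/c.shape[1],590/c.shape[0]);print('crop',v.min()-5,u.min()-5,f)
cv2.imwrite('pics/g2.png',cv2.resize(c,None,fx=f,fy=f,interpolation=cv2.INTER_CUBIC)[:,:,::-1])
to([*wp[:2],.035],YAW,[*wp[:2],.1])
E
```

```text
[ 0.4705502 -0.0322882  0.006    ]
body 973 [471.6 -28.3  36.9  48.7  75.1] z98 [0.0313 0.0325]
rib 148 [470.8 -21.   15.6   9.1  16.5] z98 [0.0522 0.0587]
[0.4863668 0.0193412 0.006    ]
body 1275 [486.4  21.2  45.9  49.8  87.8] z98 [0.0313 0.0325]
rib 442 [485.9  19.8  30.   11.6  72.7] z98 [0.0588 0.0603]
[0.5021834 0.0709706 0.006    ]
body 1457 [502.4  72.6  46.   49.5  86.7] z98 [0.0313 0.0326]
rib 465 [501.7  71.2  30.   11.9  72.4] z98 [0.0589 0.0604]
[0.518  0.1226 0.006 ]
body 1597 [518.2 123.2  47.8  49.8  75.3] z98 [0.0313 0.0326]
rib 536 [518.1 122.7  29.4  11.9  73.4] z98 [0.059  0.0603]
handle(seat3 frame) ((-13.57404899597168, 64.43864440917969), (28.93924331665039, 11.756741523742676), 89.8326416015625)
70 122 269 347
[[284.0, 79.0, -39.3, 95.0, 21.7], [286.0, 79.0, -37.7, 95.1, 21.0], [288.0, 79.0, -36.0, 95.1, 20.6], [290.0, 79.0, -34.1, 95.0, 21.6], [292.0, 79.0, -32.6, 95.2, 19.2], [285.0, 80.0, -38.6, 94.3, 20.8], [287.0, 80.0, -36.8, 94.3, 20.8], [289.0, 80.0, -34.9, 94.1, 22.6], [291.0, 80.0, -33.4, 94.3, 20.1], [293.0, 80.0, -32.4, 95.2, 10.4], [285.0, 81.0, 
[... 1133 characters left out ...]
, 17.7], [287.0, 88.0, -37.2, 87.9, 19.5], [289.0, 88.0, -35.4, 87.9, 19.3], [288.0, 89.0, -36.5, 87.1, 17.7], [287.0, 90.0, -37.3, 86.3, 18.8], [289.0, 90.0, -35.3, 86.1, 20.6], [287.0, 91.0, -37.2, 85.3, 20.2], [289.0, 91.0, -35.6, 85.4, 18.4], [315.0, 91.0, -12.7, 85.7, 13.3], [289.0, 92.0, -35.7, 84.7, 17.0], [315.0, 92.0, -12.7, 84.9, 12.3], [315.0, 93.0, -12.7, 83.9, 14.8], [315.0, 94.0, -12.7, 83.1, 14.0], [315.0, 95.0, -12.7, 82.3, 13.5], [315.0, 96.0, -12.7, 81.4, 14.3]]
crop 65 264 8.863636363636363
t 34.08 p [0.5072 0.1224 0.157 ] zyaw -0.2986 F [-0.2 -0.6 -0.8] w 0.996 j7 -0.91 roll -0.001
[0.5239 0.1882 0.035 ] -> [12.19  6.79 -0.34]
[0.5239 0.1882 0.1   ] -> [ 5.69  6.78 -0.34]
```

View pics/g2.png

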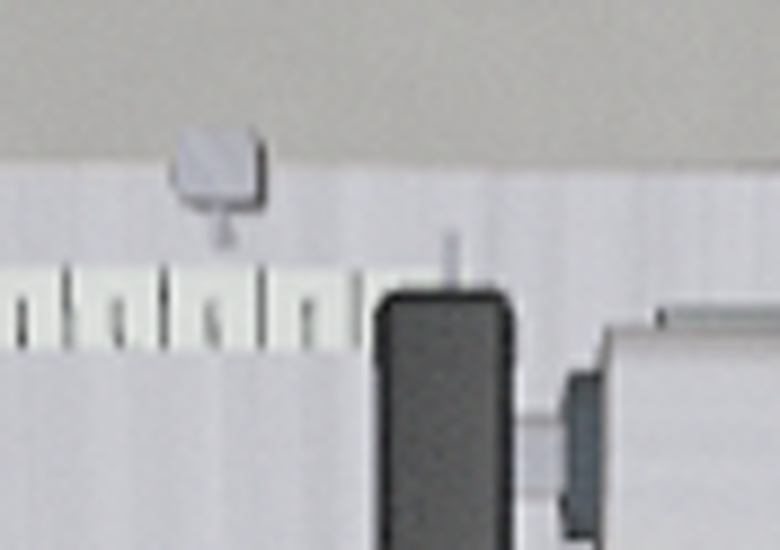

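The pointer is at crop (451,260), in line with the handle centre. The tab tip is at crop (226,245), so the required travel is about 22–22.5 mm. Grasping the handle.

Request:
jog_arm:
  rows:
    - {"xyz": [1, 5, -0.2], "roll": 0, "jaw": 1}
    - {"xyz": [5, 6.8, -0.3], "roll": 0, "jaw": 1}
    - {"xyz": [9, 6.8, -0.3], "roll": 0, "jaw": 1}
    - {"xyz": [11.8, 6.8, -0.3], "roll": 0, "jaw": 1}
    - {"xyz": [11.8, 6.8, -0.3], "roll": 0, "jaw": 0.7}
    - {"xyz": [11.8, 6.8, -0.3], "roll": 0, "jaw": 0.4}
    - {"xyz": [11.8, 6.8, -0.3], "roll": 0, "jaw": 0.1}
    - {"xyz": [11.8, 6.8, -0.3], "roll": 0, "jaw": 0}
  force: 60

```text
time_s: 35.08
ee_pos: [0.525, 0.1898, 0.0404]
orientation: [0.562, 1.569, 0.265]
ft_force: [-1.6, 0.2, 1.7]
grip_width: 0.139
```

Request:
jog_arm:
  rows:
    - {"xyz": [0, 0, 0], "roll": 0, "jaw": 0}
    - {"xyz": [0, 0, 0], "roll": 0, "jaw": 0}
    - {"xyz": [0, 0, 0], "roll": 0, "jaw": 0}
    - {"xyz": [0, 0, 0], "roll": 0, "jaw": 0}

```text
time_s: 35.58
ee_pos: [0.5248, 0.19, 0.0405]
orientation: [0.347, 1.57, 0.05]
ft_force: [-2.5, -0.3, 7.6]
grip_width: 0.125
```

```bash
python3 - <<'E'
from h import *
w=seat(3)-.01357*X+.0644*Y; w[2]=.04; to(w,YAW,w-.0223*X); p,R,s=pose(); print('along X from seat3',(p-seat(3))@X*1000)
E
```

```text
t 35.58 p [0.5248 0.19   0.0405] zyaw -0.2977 F [-2.5 -0.3  7.6] w 0.125 j7 -1.15 roll -0.0
[0.5239 0.1881 0.04  ] -> [ 0.05 -0.2  -0.03]
[0.5026 0.1947 0.04  ] -> [ 0.05 -0.2  -2.26]
along X from seat3 -13.236658666366525
```

Request:
jog_arm:
  rows:
    - {"xyz": [0, 0, -0.4], "roll": 0, "jaw": 0}
    - {"xyz": [0, 0, -0.8], "roll": 0, "jaw": 0}
    - {"xyz": [0, 0, -1.2], "roll": 0, "jaw": 0}
    - {"xyz": [0, 0, -1.6], "roll": 0, "jaw": 0}
    - {"xyz": [0, 0, -1.9], "roll": 0, "jaw": 0}
    - {"xyz": [0, 0, -2.2], "roll": 0, "jaw": 0}
    - {"xyz": [0, 0, -2.2], "roll": 0, "jaw": 0}
    - {"xyz": [0, 0, -2.2], "roll": 0, "jaw": 0}

```text
time_s: 36.58
ee_pos: [0.5057, 0.1959, 0.0405]
orientation: [0.391, 1.567, 0.093]
ft_force: [6.0, -1.5, 5.0]
grip_width: 0.123
```

```bash
cat > g.py <<'E'
import sys
from h import *
tag=sys.argv[1]; p,R,s=pose(); snap('wrist',tag)
print('tool along X',(p-seat(3))@X*1000,'F',np.round(s['ft_force'],1),'w',s['grip_width'])
im,w=cloud(tag); L=w-seat(3); lx=L@X*1000; ly=L@Y*1000; z=w[...,2]*1000
for nm,a,b in(('tip',84,87.5),('tab',89,95),('ptr',79,86)):
    t=(ly>a)&(ly<b)&(abs(lx+(13.3 if nm=='ptr' and len(sys.argv)<3 else 35.5))<9)&(z>11)&(z<30)
    if t.any(): print(nm,t.sum(),np.round([lx[t].mean(),np.median(lx[t]),lx[t].min(),lx[t].max(),ly[t].min(),ly[t].max(),z[t].mean()],2))
v,u=np.where((ly>75)&(ly<100)&(lx>-50)&(lx<-15)&(z<30)); v0,v1,u0,u1=v.min()-4,v.max()+12,u.min()-4,u.max()+4
c=im[v0:v1,u0:u1]; f=min(780/c.shape[1],590/c.shape[0]);print('crop',v0,u0,round(f,2))
cv2.imwrite(f'pics/{tag}c.png',cv2.resize(c,None,fx=f,fy=f,interpolation=cv2.INTER_CUBIC)[:,:,::-1])
E
python3 g.py w18 1
```

```text
tool along X -33.1951225150995 F [ 6.  -1.5  5. ] w 0.1231894095265524
tip 33 [-34.45 -33.95 -36.81 -32.16  84.2   87.36  16.5 ]
tab 150 [-36.12 -36.15 -40.16 -32.2   89.19  94.93  21.38]
ptr 247 [-33.19 -33.36 -38.69 -27.72  79.01  85.98  19.9 ]
crop 172 286 8.94
```

View pics/w18c.png

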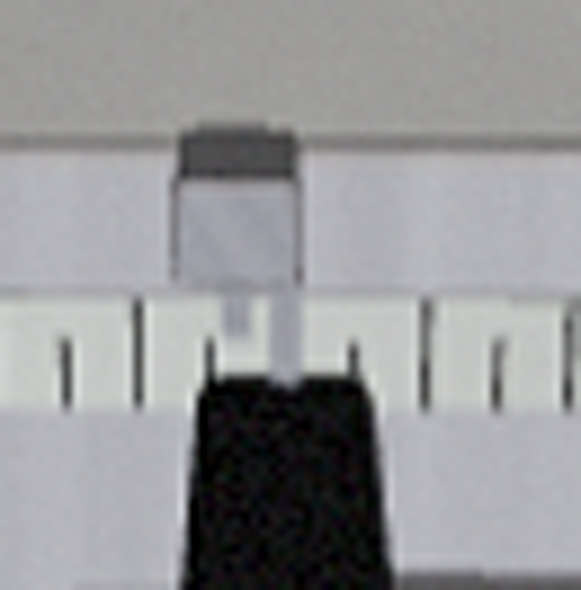

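Tab tip is at crop x=236 and the pointer at x=285, with 14.5 px/mm, so about 3.3 mm more is needed.

Request:
jog_arm:
  rows:
    - {"xyz": [0, 0, -0.15], "roll": 0, "jaw": 0}
    - {"xyz": [0, 0, -0.3], "roll": 0, "jaw": 0}
    - {"xyz": [0, 0, -0.35], "roll": 0, "jaw": 0}
    - {"xyz": [0, 0, -0.35], "roll": 0, "jaw": 0}

```text
time_s: 37.12
ee_pos: [0.5026, 0.1969, 0.0406]
orientation: [0.418, 1.566, 0.12]
ft_force: [6.2, -3.2, 4.2]
grip_width: 0.121
```

```bash
python3 g.py w19 1
```

```text
tool along X -36.47041886405385 F [ 6.2 -3.2  4.2] w 0.12137057971855333
tip 20 [-36.37 -36.37 -37.23 -35.51  84.3   87.44  19.52]
tab 145 [-36.38 -36.09 -40.14 -32.68  89.06  94.93  21.34]
ptr 227 [-36.55 -36.66 -41.84 -31.22  79.01  86.    20.81]
crop 172 291 8.94
```

View pics/w19c.png

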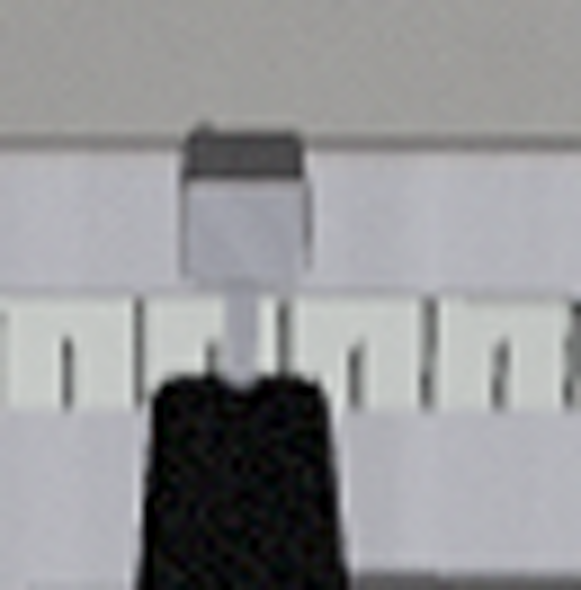

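Pointer and tab are in line (both at x≈242). Holding.

Request:
jog_arm:
  rows:
    - {"xyz": [0, 0, 0], "roll": 0, "jaw": 0}
    - {"xyz": [0, 0, 0], "roll": 0, "jaw": 0}
    - {"xyz": [0, 0, 0], "roll": 0, "jaw": 0}
    - {"xyz": [0, 0, 0], "roll": 0, "jaw": 0}
    - {"xyz": [0, 0, 0], "roll": 0, "jaw": 0}
    - {"xyz": [0, 0, 0], "roll": 0, "jaw": 0}
    - {"xyz": [0, 0, 0], "roll": 0, "jaw": 0}
    - {"xyz": [0, 0, 0], "roll": 0, "jaw": 0}

```text
time_s: 38.17
ee_pos: [0.5027, 0.1969, 0.0405]
orientation: [0.41, 1.566, 0.111]
ft_force: [5.3, -2.1, 5.3]
grip_width: 0.123
```

Request:
jog_arm:
  rows:
    - {"xyz": [0, 0, 0], "roll": 0, "jaw": 0}
    - {"xyz": [0, 0, 0], "roll": 0, "jaw": 0}
    - {"xyz": [0, 0, 0], "roll": 0, "jaw": 0}
    - {"xyz": [0, 0, 0], "roll": 0, "jaw": 0}
    - {"xyz": [0, 0, 0], "roll": 0, "jaw": 0}
    - {"xyz": [0, 0, 0], "roll": 0, "jaw": 0}
    - {"xyz": [0, 0, 0], "roll": 0, "jaw": 0}
    - {"xyz": [0, 0, 0], "roll": 0, "jaw": 0}

```text
time_s: 39.17
ee_pos: [0.5027, 0.1969, 0.0406]
orientation: [0.404, 1.566, 0.105]
ft_force: [5.5, -2.4, 4.5]
grip_width: 0.127
```

```bash
python3 g.py w20 1; python3 - <<'E'
from h import *
# horizontal displacement of handle/pointer between w19 and w20
a,b=[cv2.cvtColor(np.load(f'pics/{t}.npz')['im'],cv2.COLOR_RGB2GRAY).astype(np.float32)[195:230,295:350] for t in('w19','w20')]
print('shift px',cv2.phaseCorrelate(a,b))
E
```

```text
tool along X -36.41020220021856 F [ 5.5 -2.4  4.5] w 0.12682974043092549
tip 21 [-36.36 -36.6  -37.18 -35.45  84.24  87.48  19.78]
tab 141 [-36.4  -36.59 -40.06 -32.64  89.24  94.98  21.44]
ptr 222 [-36.33 -36.09 -41.69 -31.02  79.    85.93  20.61]
crop 172 291 8.94
shift px ((-0.005316870600353241, -0.023648501345196138), 1.0079659826225704)
```

Steady throughout. Guiding it back to rest, then releasing and lifting.

Request:
jog_arm:
  rows:
    - {"xyz": [0, 0, 0.6], "roll": 0, "jaw": 0}
    - {"xyz": [0, 0, 1.2], "roll": 0, "jaw": 0}
    - {"xyz": [0, 0, 1.8], "roll": 0, "jaw": 0}
    - {"xyz": [0, 0, 2.4], "roll": 0, "jaw": 0}
    - {"xyz": [0, 0, 2.4], "roll": 0, "jaw": 0.4}
    - {"xyz": [0, 0, 2.4], "roll": 0, "jaw": 0.8}
    - {"xyz": [0, 0, 2.4], "roll": 0, "jaw": 1}
    - {"xyz": [0, 0, 2.4], "roll": 0, "jaw": 1}

```text
time_s: 40.22
ee_pos: [0.5225, 0.1904, 0.0391]
orientation: [-2.789, 1.57, -3.086]
ft_force: [0.3, -0.3, -0.6]
grip_width: 0.958
```

Request:
jog_arm:
  rows:
    - {"xyz": [0, 0, 0], "roll": 0, "jaw": 1}
    - {"xyz": [-5, 0, 0], "roll": 0, "jaw": 1}
    - {"xyz": [-10, 0, 0], "roll": 0, "jaw": 1}
    - {"xyz": [-16, -6, 0], "roll": 0, "jaw": 1}
    - {"xyz": [-20, -12, -2], "roll": 0, "jaw": 1}
    - {"xyz": [-20, -18, -3], "roll": 0, "jaw": 1}
    - {"xyz": [-20, -24, -3], "roll": 0, "jaw": 1}
    - {"xyz": [-20, -24, -3], "roll": 0, "jaw": 1}

```text
time_s: 41.22
ee_pos: [0.4223, -0.0339, 0.2396]
orientation: [-1.219, 1.569, -1.52]
ft_force: [-0.4, 0.2, 0.3]
grip_width: 1.001
```

Request:
jog_arm:
  rows:
    - {"xyz": [0, 0, 0], "roll": 0, "jaw": 1}
    - {"xyz": [0, 0, 0], "roll": 0, "jaw": 1}

```text
time_s: 41.48
ee_pos: [0.4243, -0.0295, 0.2394]
orientation: [0.903, 1.57, 0.607]
ft_force: [-0.1, 0.3, -0.1]
grip_width: 1.001
```

```bash
python3 - <<'E'
from h import *
st(); snap('wrist','w21'); snap('top','top1')
for k in range(4): print(seat(k)); mods('w21',seat(k)[:2],.025)
im,w=cloud('w21')
L=w-seat(3); lx=L@X*1000; ly=L@Y*1000; z=w[...,2]*1000
m=(z>52)&(z<70)&(ly>45)&(ly<90)&(abs(lx)<60)
print('handle',cv2.minAreaRect(np.c_[lx[m],ly[m]].astype(np.float32)))
mods('top1',(.3605,.278),.03)
a,b=np.load('pics/top0.npz')['im'],np.load('pics/top1.npz')['im']
A=np.vstack([cv2.resize(im[:,:,::-1],(560,350)),cv2.resize(b[120:300,120:500,::-1],(528,250))[:, :].copy() if 0 else cv2.resize(b[120:290,130:510,::-1],(560,250))])
cv2.imwrite('pics/fin.png',A)
for n,(v0,v1,u0,u1) in dict(cutter=(225,265,418,455),driver=(135,185,145,185)).items(): print(n,'mean diff',np.abs(a[v0:v1,u0:u1].astype(int)-b[v0:v1,u0:u1]).mean())
E
```

```text
{'time_s': 41.475, 'joints': [0.5049, 0.0923, -0.6064, 2.0746, 0.0624, 0.9914, -0.4296], 'ee_pos': [0.4243, -0.0295, 0.2394], 'orientation': [0.9031, 1.5702, 0.6072], 'ft_force': [-0.1045, 0.3455, -0.0926], 'grip_width': 1.0005}
[ 0.4705502 -0.0322882  0.006    ]
body 980 [470.7 -32.6  48.7  49.3  73.9] z98 [0.0313 0.0327]
rib 331 [469.4 -32.2  29.6  12.1  72.8] z98 [0.0588 0.0604]
[0.4863668 0.0193412 0.006    ]
body 1141 [486.6  19.5  48.9  49.2  73. ] z98 [0.0311 0.0326]
rib 370 [485.5  19.3  29.3  12.1  72.7] z98 [0.0588 0.0606]
[0.5021834 0.0709706 0.006    ]
body 1280 [502.5  71.1  48.7  49.1  73.6] z98 [0.0312 0.0327]
rib 437 [501.5  70.1  29.3  12.2  72.9] z98 [0.0589 0.0604]
[0.518  0.1226 0.006 ]
body 1133 [515.6 114.1  31.7  49.2  72.5] z98 [0.0312 0.0326]
rib 287 [515.8 115.8  18.1  11.9  74.4] z98 [0.0586 0.0605]
handle ((0.0, 0.0), (0.0, 0.0), 0.0)
body 166 [359.6 282.3  46.3  57.2  89.8] z98 [0.0219 0.0259]
rib 39 [359.9 277.3  29.3   9.4  89.2] z98 [0.0565 0.0601]
cutter mean diff 12.529504504504505
driver mean diff 3.9643333333333333
```

View pics/fin.png

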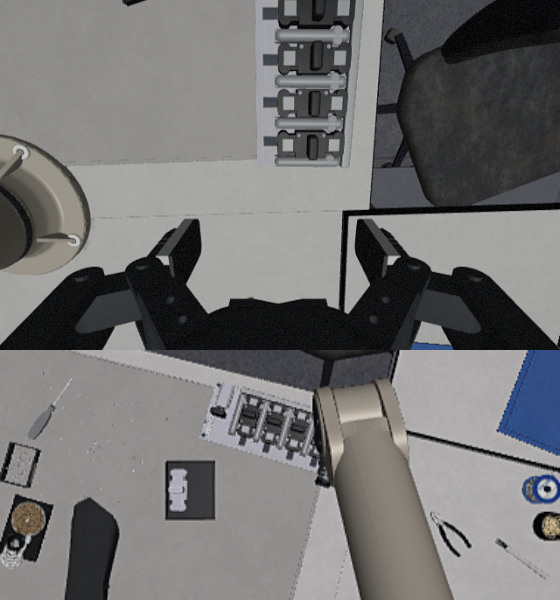

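All four modules are in their bays and the blank is in the tray. The cutter (435,246) and driver (164,159) are where they were. Last check: each rib's distance to the stop bar, and the gauge at rest.

```bash
python3 - <<'E'
from h import *
for tag in('w17','w21'):
    im,w=cloud(tag); P=w.reshape(-1,3); L=P-seat(3); lx=L@X*1000; ly=L@Y*1000; z=P[:,2]*1000
    for k in range(4):
        y0=-54*(3-k)
        m=(abs(ly-y0)<9)
        r=lx[m&(z>50)&(z<64)&(abs(lx)<20)]; s=lx[m&(z>19)&(z<27)&(lx>40)&(lx<75)]; b=lx[m&(z>29)&(z<35)&(abs(lx)<60)]
        if len(r) and len(s) and len(b):
            rc=(np.percentile(r,1)+np.percentile(r,99))/2; print(tag,k,'rib',rc.round(1),'body',np.percentile(b,[.5,99.5]).round(1),'stop',np.percentile(s,[2,50,98]).round(1),'rib->stop far edge',(np.percentile(s,98)-rc).round(1))
for tag in('top0','top1'):
    im,w=cloud(tag); L=w-seat(3); lx=L@X*1000; ly=L@Y*1000; z=w[...,2]*1000
    m=(z>45)&(z<70)&(ly>47)&(ly<83)&(abs(lx+20)<50); print(tag,'handle',np.median(lx[m]),m.sum())
E
```

```text
w17 0 rib -7.1 body [-45.7  43.5] stop [45.5 50.3 55.4] rib->stop far edge 62.5
w17 1 rib -0.7 body [-45.   43.7] stop [45.8 50.7 55.8] rib->stop far edge 56.4
w17 2 rib -0.3 body [-45.   44.1] stop [46.3 51.2 56.6] rib->stop far edge 56.9
w17 3 rib 0.0 body [-44.2  44.5] stop [46.7 51.6 56.8] rib->stop far edge 56.7
w21 0 rib -1.1 body [-45.6  43.3] stop [46.1 50.6 55.2] rib->stop far edge 56.3
w21 1 rib -0.7 body [-44.5  43.9] stop [46.3 51.  55.6] rib->stop far edge 56.3
w21 2 rib -0.5 body [-44.6  44.1] stop [46.6 51.6 56.4] rib->stop far edge 56.9
w21 3 rib -0.3 body [-44.6  44.4] stop [47.  51.6 56.6] rib->stop far edge 56.9
top0 handle -15.415511600911623 42
top1 handle -15.30186131313226 42
```

```bash
python3 -c "
from plant import ticket; print(ticket.sign_off())"
```

```text
the job is handed in; nothing more can be done
None
```

The rack is reloaded, the gauge pull is done, and I've handed the job in at about 41 s of robot time; the sign-off gave no verdict.

- **Blank:** there was one, in bay 3. It now lies flat in the return tray, with its rib top measured at about 58 mm, which is right for resting on the tray floor.
- **Modules:** all four are pushed home, rib up, one per bay. One had been knocked aside during the run, so I found it again before picking it up. In the last check every rib stood 56.3 to 56.9 mm from the far edge of the stop bar. Their drift against my estimated seat points (up to about 1 mm at bay 0) matches a small error in my rack angle, because the stop bar shows the same drift.
- **Gauge:** the first pull fell about 3 mm short of the marker, so I corrected it from a close-up. The pointer then lined up with the tab to about 0.3 mm and was held steady for about 2.3 s. I guided the handle back and released it, and the top camera shows it where it started.
- **Cutter and screwdriver:** both look unmoved in the last top picture. My automatic before-and-after check of the cutter area did show a larger difference. I put that down to the arm or its shadow being in view and did not check further.

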